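# Pack metallographic mounts to one height and fit the mask frame

### The arm

A 6-joint arm with a two-finger parallel gripper is mounted at the origin on the work surface. World frame = base frame: x ahead of the robot, y to its left, z up, the work surface at z = 0. Lengths are in mm, angles in rad, forces in N, time in s.
With the tool pointing down it reaches from about 375 to 975 mm from the base axis. Payload 3.8 kg.
Tool frame: the origin (TCP) lies between the finger pads; the fingertips stand 14 mm ahead of it and the grasp point (between the pads) lies 5 mm behind it (manip.tcp_to_tips is the distance from the TCP to the fingertips, in mm); z points along the fingers, y is the line along which they close (so a half turn about z gives the same grasp; the last joint's range is limited). The gripper opens to 85 mm and grips with 20 to 120 N. Pads are 22 mm wide; open, the fingers measure 114 mm over their backs; the gripper's body (76 mm by 85 mm) begins 54 mm behind the grasp point. The pads swing forward as they close: fully open they stand 13 mm farther back than shut.
Start: joints at [1.187, 0.264, 1.604, -0, 1.274, -0.037], TCP at [229.423, 634.809, 245.28] pointing down, gripper open.
Joint ranges: [-2.63, 2.63], [-0.94, 2.18], [0.31, 2.57], [-1.31, 4.45], [0, 2.66], [-2.55, 2.55]. Speed limits (rad/s): [2.57, 2.57, 3.14, 3.14, 3.14, 3.14].

### API

Orientations are given as a rotation vector (axis times angle).
In Python, from station import manip, read_camera, calibration gives the robot as it stands. The module is installed in compiled form; this text tells all that it offers.
- The arm moves only by the tool arm_command, never from a script. Its argument "deltas" is a list of rows, each an object with "travel": the shift along the tool's x, y, z as a fraction of full scale, a list of three; "twist": the turn, a rotation vector about the tool's x, y, z as a fraction of full scale, a list of three; "fingers": the closure, from -1 (fully open) to 1 (shut), so that 0 is half open. A call has 1 to 12 rows; each row shifts and turns the commanded pose from where the row before left it, along the tool's axes as they then stand; what a row does not reach is not made up. Full scale, the value 1, is 60 mm for a shift and 10 degrees for a turn. A row lasts 1/8 s, in which the tool goes at most 62.5 mm and 10.7 degrees, less where a joint would pass 70% of its speed; a pose out of reach is approached as far as the arm can. A call with a number of a shift or a turn outside -1 to 1 is refused whole. A call with a gripper value outside its range is refused whole. The fingers move at their own pace and stop on an object; "grip_force" is the grip in N (left out, the last holds). Time passes only in rows, so rows that do not move let the fingers close. It gives the time, the measured TCP pose, the force, the opening and the grip force at its end, in the units of the state.
- manip.observe(): the state, without advancing time (a new reading comes with each control period).
- read_camera(name): name is "scene" or "top" or "wrist"; returns the picture (480x640x3 uint8, blue, green, red); there is no depth.
- calibration(name): a dict with "K" (3x3 intrinsics, pixels), "rvec" (rotation vector, rad) and "tvec" (3), from world to camera coordinates, as OpenCV has them. Camera axes: x right, y down, z forward; pixel columns grow to the right and rows downward; lengths in mm; the calibration is good to about 2 mm. A picture is of the moment at which its call begins: read the wrist's pose just before it. calibration takes no time and is no camera call; for the wrist camera it gives the pose at the moment of the call.
- manip.close_job(): hands the job in; it is judged then, once.
The state is a dict: "time_s": time; "q": joint angles; "joint_vel": joint speeds; "effort": joint torques, N m; "ee_pos": TCP position; "ee_rot": TCP orientation; "wrist_force": force on the tool from outside, world axes, zero at the start; "torque": the same for the moment, N m; "width": finger opening in mm; "gripper_force": force on a finger pad.
Only numpy, scipy, OpenCV 4.12 (cv2) and the standard library are available. Lean on these libraries where they do the work, as an engineer would, in place of code of your own. Each camera call takes 0.05 s, during which the arm holds its last target. There are 200 camera calls.

### The job

Load the microscope's specimen fixture: lift the black mask frame off its dowels by the handle and lay it down flat in the middle of the red felt pad. Then set every resin mount, polished face up, on the middle of a station of its own, packed up from below with spacer discs so that its face stands 36 mm above the fixture's base plate; the spacers are shared, so plan which go where. Finally lower the mask frame back over both dowels until it lies flat on all four posts, and leave the bottle, the jar and the eyepiece alone.

Things in the scene. Friction and masses are not known exactly. Their poses are not given: they have to be found in the camera images.
- fixture: Specimen fixture, fixed to the bench, yawed up to +-0.25 rad. Steel base plate 170 x 210 x 10 mm (its x, y, z), origin at the centre of its underside on the bench, so its top is 10 mm above the origin. On the top: four marked stations, two dowels at x = 0, y = +-80 mm and two plain rest posts, 14 mm thick, 37 mm tall, at x = +-64, y = 0. The mask frame rests on these four.
- dowel_a (a point): Dowel at x = 0, y = -80 mm of the fixture: centre of its shoulder, on which the mask frame rests, 37 mm above the base plate's top. Below it an 18 mm thick post; above it a brass pin 10 mm thick and 17 mm long, its upper 10 mm tapering to 3 mm.
- dowel_b (a point): Dowel at x = 0, y = +80 mm of the fixture: centre of its shoulder, on which the mask frame rests, 37 mm above the base plate's top. Below it an 18 mm thick post; above it a brass pin 10 mm thick and 17 mm long, its upper 10 mm tapering to 3 mm.
- station1 (a point): Centre of the marked station at x = -34, y = -42 mm of the fixture, on the top of its base plate, where a stack (spacers, then one mount) is built. The station is a mark only, with no recess.
- station2 (a point): Centre of the marked station at x = -34, y = +42 mm of the fixture, on the top of its base plate, where a stack (spacers, then one mount) is built. The station is a mark only, with no recess.
- station3 (a point): Centre of the marked station at x = +34, y = -42 mm of the fixture, on the top of its base plate, where a stack (spacers, then one mount) is built. The station is a mark only, with no recess.
- station4 (a point): Centre of the marked station at x = +34, y = +42 mm of the fixture, on the top of its base plate, where a stack (spacers, then one mount) is built. The station is a mark only, with no recess.
- mask: Mask frame, loose; at the start it lies on the fixture over both dowels: black plate 150 x 190 x 5 mm (its x, y, z), 0.3 to 0.5 kg, origin at the centre of its underside. 24 mm square windows at x = +-34, y = +-42 mm; dowel hole 12.5 mm at x = 0, y = -80 mm, dowel slot 12.5 x 19 mm (long in y) at x = 0, y = +80 mm; fits either way round.
- felt: Dark red felt pad, 260 x 300 mm (its x, y), under 1 mm thick, fixed flat on the bench beside the fixture; origin at its centre on the bench.
- handle (a point): Middle of the mask frame's handle, 45 mm above its underside, over its centre: an aluminium bar along the frame's x, 76 mm long, 10 mm wide (y), 12 mm high, free underneath between two posts at x = +-33 mm.
- mount_black: Resin-mounted metal specimen: a cylinder of 30 mm diameter and 15 mm height, black, with a bright steel section (12 mm square) in the middle of its upper, polished face. Loose, stands upright on the bench; origin at the centre of its underside, z up through the face. May be absent (None from the start).
- mount_green: Resin-mounted metal specimen: a cylinder of 30 mm diameter and 18 mm height, green, with a copper section (12 mm square) in the middle of its upper, polished face. Loose, stands upright on the bench; origin at the centre of its underside, z up through the face. May be absent (None from the start).
- mount_white: Resin-mounted metal specimen: a cylinder of 30 mm diameter and 24 mm height, white, with a dark steel section (12 mm square) in the middle of its upper, polished face. Loose, stands upright on the bench; origin at the centre of its underside, z up through the face. May be absent (None from the start).
- spacer_6a: Spacer disc, brass-yellow, 30 mm diameter, 6 mm thick, solid; loose, lies flat on the bench; origin at the centre of its underside. May be absent (None from the start).
- spacer_6b: Spacer disc, brass-yellow, 30 mm diameter, 6 mm thick, solid; loose, lies flat on the bench; origin at the centre of its underside. May be absent (None from the start).
- spacer_9a: Spacer disc, blue, 30 mm diameter, 9 mm thick, solid; loose, lies flat on the bench; origin at the centre of its underside. May be absent (None from the start).
- spacer_9b: Spacer disc, blue, 30 mm diameter, 9 mm thick, solid; loose, lies flat on the bench; origin at the centre of its underside. May be absent (None from the start).
- spacer_12a: Spacer disc, red, 30 mm diameter, 12 mm thick, solid; loose, lies flat on the bench; origin at the centre of its underside. May be absent (None from the start).
- spacer_12b: Spacer disc, red, 30 mm diameter, 12 mm thick, solid; loose, lies flat on the bench; origin at the centre of its underside. May be absent (None from the start).
- spacer_15: Spacer disc, violet, 30 mm diameter, 15 mm thick, solid; loose, lies flat on the bench; origin at the centre of its underside.
- cleaner: White lens-cleaner bottle, 48 mm diameter, 125 mm tall, standing at the far side; a bystander. Origin at the centre of its underside.
- jar: Glass jar with a blue lid, 60 mm diameter, 55 mm tall; a bystander. Origin at the centre of its underside.
- eyepiece: Black microscope eyepiece standing on end, 38 mm diameter, 62 mm tall; a bystander. Origin at the centre of its underside.
Things that resemble listed ones, but are neither listed nor needed, are in the scene too. Leave any white or yellow look-alike of the spacer_12a alone.

How it is judged (in metres and radians):
On the way, in this order (a step that is already met when the one before it is completed fails the run):
1. the mask frame lies flat on the felt pad, let go (horizontal distance between mask and felt below 0.06 m and height (world z) of mask below 0.004 m and angle between mask's own z axis and vertical below 0.04 rad and linear speed of mask below 0.02 m/s and contact force between the fingers and mask below 0.1 N), for 0.2 s.
2. every mount present stands packed up on a station at the right height ((horizontal distance between mount_black and station1 below 0.006 m or horizontal distance between mount_black and station2 below 0.006 m or horizontal distance between mount_black and station3 below 0.006 m or horizontal distance between mount_black and station4 below 0.006 m) and z of mount_black in the frame of fixture between 0.0295 and 0.0325 m and angle between each of mount_black, mount_green, mount_white's own z axis and vertical below 0.06 rad and linear speed of each of mount_black, mount_green, mount_white below 0.02 m/s and (horizontal distance between mount_green and station1 below 0.006 m or horizontal distance between mount_green and station2 below 0.006 m or horizontal distance between mount_green and station3 below 0.006 m or horizontal distance between mount_green and station4 below 0.006 m) and z of mount_green in the frame of fixture between 0.0265 and 0.0295 m and (horizontal distance between mount_white and station1 below 0.006 m or horizontal distance between mount_white and station2 below 0.006 m or horizontal distance between mount_white and station3 below 0.006 m or horizontal distance between mount_white and station4 below 0.006 m) and z of mount_white in the frame of fixture between 0.0205 and 0.0235 m), for 0.3 s.
At the end, for the whole second after the job is handed in: Every mount present upright and still, within 6 mm of a station's centre, face 36 mm (+-1.5) above the base plate; mask frame flat on the posts (underside 37 mm +-1.5 above the plate, tilt under 0.02 rad) over both dowels (within 3 mm and 0.04 rad, either way round); all released (all of step 2 and horizontal distance between mask and fixture below 0.003 m and z of mask in the frame of fixture between 0.0455 and 0.0485 m and angle between mask's own z axis and vertical below 0.02 rad and angle between the y axis of mask and the y axis of fixture, either way round below 0.04 rad and linear speed of mask below 0.02 m/s); the robot touches nothing.
It fails at once if the cleaner is pushed more than 2 cm or tipped (distance of cleaner from where it was at the start of the episode above 0.02 m or angle between cleaner's own z axis and vertical above 0.5 rad).
It fails at once if the jar is pushed more than 2 cm or tipped (distance of jar from where it was at the start of the episode above 0.02 m or angle between jar's own z axis and vertical above 0.5 rad).
It fails at once if the eyepiece is pushed more than 2 cm or tipped (distance of eyepiece from where it was at the start of the episode above 0.02 m or angle between eyepiece's own z axis and vertical above 0.5 rad).
Of mount_black, mount_green, mount_white only 2 to 3 are there at a start; the rules pass over those that are not, and their reading is None.
Of spacer_6a, spacer_6b, spacer_9a, spacer_9b, spacer_12a, spacer_12b only 5 to 6 are there at a start; the rules pass over those that are not, and their reading is None.
At some moment in a run one of mask may be knocked a few centimetres aside while the robot is not near it.
Once in a run the grip may slacken for a moment while it holds something.
It also fails if it takes over 210 s, if anything falls off the work surface, if the arm or the gripper's body presses on something with over 40 N, if the wrist force passes 120 N, or if a joint passes its speed limit or range.

## Working session

There is one attempt and no reset: what is moved stays moved. The work goes in short steps, Python scripts to look and compute and a tool call to move; the robot and the scene stay as the last step left them, time stands still between calls to the robot, and variables do not carry over. Pictures are saved under pics/ and viewed, at most 16 in all, crops included, and the job is handed in when it is done.

Besides the shell and the picture viewer there is one more tool, called as name(argument=value, ...) on one line, values as JSON. arm_command: Moves the arm, as the interface text tells. Its arguments: {"type":"object","properties":{"deltas":{"type":"array"},"grip_force":{"type":"number"}},"required":["deltas"]}

```bash
ls; mkdir -p pics
cat > h.py <<'E'
import numpy as np, cv2
from scipy.spatial.transform import Rotation as R
from station import manip, read_camera, calibration
def ray(cal,uv,z):
    K=np.array(cal["K"],float);Rm=cv2.Rodrigues(np.array(cal["rvec"],float))[0];t=np.array(cal["tvec"],float).ravel()
    d=Rm.T@np.linalg.inv(K)@np.array([uv[0],uv[1],1.]);c=-Rm.T@t
    return c+d*(z-c[2])/d[2]
def proj(cal,p):
    return cv2.projectPoints(np.array(p,float).reshape(-1,3),np.array(cal["rvec"],float),np.array(cal["tvec"],float),np.array(cal["K"],float),None)[0].reshape(-1,2)
E
python3 - <<'E'
from h import *
s=manip.observe();print(s)
for n in("scene","top","wrist"):
    c=calibration(n);cv2.imwrite(f"pics/{n}0.png",read_camera(n))
    K=np.array(c["K"]);Rm=cv2.Rodrigues(np.array(c["rvec"],float))[0];print(n,K.tolist(),(-Rm.T@np.array(c["tvec"]).ravel()).round(),Rm.round(2).tolist())
E
```

```text
pics
{'time_s': 0.0, 'q': array([ 1.18711021e+00,  2.64754087e-01,  1.60540840e+00, -2.46659188e-05,
        1.27368288e+00, -3.69196678e-02]), 'joint_vel': array([ 0.00084057,  0.0008758 ,  0.0002252 , -0.00026045,  0.00083479,
        0.00035629]), 'effort': array([-5.25198320e-04, -5.15120852e+01, -3.67304277e+01, -1.76816357e-04,
        1.32074687e-02,  3.03665206e-05]), 'ee_pos': array([229.15960201, 634.15365693, 243.94277779]), 'ee_rot': array([-0.54188577, -3.09404953,  0.00346784]), 'wrist_force': array([-0.51295058,  0.32457647,  0.50030759]), 'torque': array([-0.02273882, -0.03765545, -0.01716401]), 'gripper_force': 0.0, 'width': 85.36433998752524}
scene [[514.0666617290688, 0.0, 314.67205957479064], [0.0, 514.0666617290688, 239.2373091664387], [0.0, 0.0, 1.0]] [1135. -380.  917.] [[0.54, 0.84, -0.01], [0.67, -0.43, -0.61], [-0.52, 0.32, -0.79]]
top [[461.89677283104714, 0.0, 322.21037513885574], [0.0, 461.89677283104714, 240.1671763655528], [0.0, 0.0, 1.0]] [ 522.  -57. 1211.] [[0.03, -1.0, -0.01], [-1.0, -0.03, -0.05], [0.05, 0.01, -1.0]]
wrist [[403.0411016543073, 0.0, 316.65980458477935], [0.0, 403.0411016543073, 241.4181210257019], [0.0, 0.0, 1.0]] [167. 657. 374.] [[0.34, 0.94, -0.0], [0.91, -0.33, 0.26], [0.25, -0.09, -0.96]]
```

View pics/top0.png

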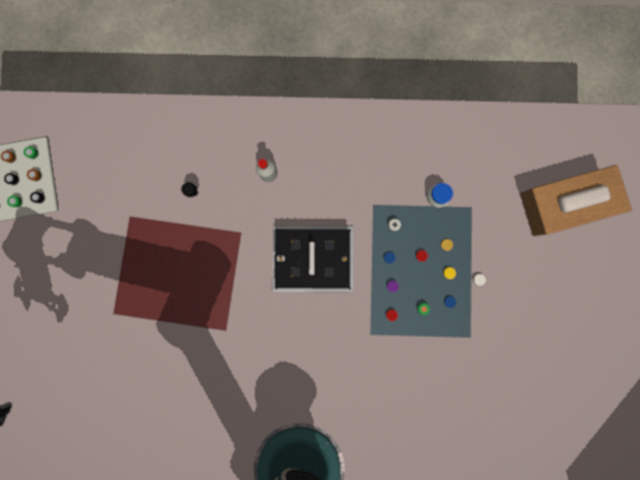

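View pics/scene0.png

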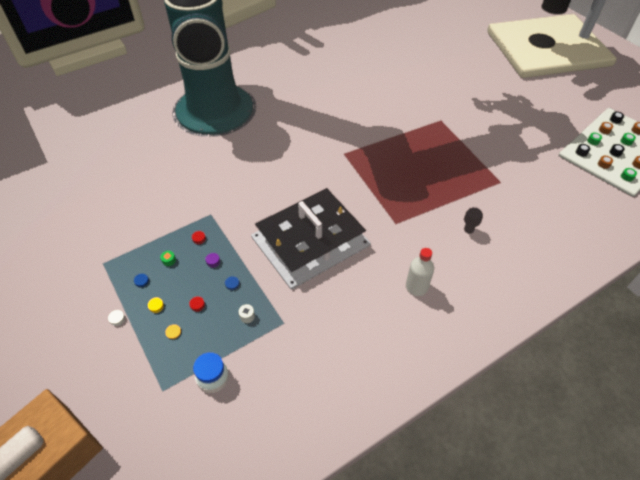

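Top view: fixture and mask sit around (313,259), the felt around (178,273) and the mat on the right. On the mat I see:
- White mount (395,225) and green mount (424,309).
- Blue discs (390,257) and (450,301); red discs (421,255) and (392,315).
- Violet disc (392,286).
- Two yellow discs, (447,245) and (450,273), one of them a decoy.
- A white decoy at (480,280).

There is no black mount on the mat. Plan: white = 12 (red) + 24, and green = 9+9 (blue) + 18, so no yellow disc is needed.

Run:
```python
from h import *
im=cv2.imread("pics/top0.png");c=calibration("top");hsv=cv2.cvtColor(im,cv2.COLOR_BGR2HSV)
for n,uv,z in [("white",(395,225),24),("blueA",(390,257),9),("redA",(421,255),12),("yelA",(447,245),6),("yelB",(450,273),12),("violet",(392,286),15),("green",(424,309),18),("blueB",(450,301),9),("redB",(392,315),12)]:
    col=im[uv[1],uv[0]].astype(int)
    if n=="white": col=np.array([200,200,200])
    sub=im[uv[1]-12:uv[1]+13,uv[0]-12:uv[0]+13].astype(int)
    h=hsv[uv[1]-12:uv[1]+13,uv[0]-12:uv[0]+13]
    m=((h[...,1]>130)&(h[...,2]>70)) if n!="white" else (sub.min(2)>140)
    k,l,st,ce=cv2.connectedComponentsWithStats(m.astype(np.uint8))
    i=1+np.argmax(st[1:,4]); p=ce[i]+np.array(uv)-12
    print(n,col,p.round(1),st[i,4],ray(c,p,z).round(1))
# felt, mask
m=((hsv[...,0]<8)|(hsv[...,0]>172))&(hsv[...,1]>120)
m=m.astype(np.uint8);m=cv2.morphologyEx(m,cv2.MORPH_CLOSE,np.ones((5,5)));ct=max(cv2.findContours(m,0,2)[0],key=cv2.contourArea)
bx=cv2.boxPoints(cv2.minAreaRect(ct));P=np.array([ray(c,b,0)[:2] for b in bx]);print("felt",P.round(),P.mean(0))
g=im.max(2)<60
m=np.zeros_like(m);m[200:320,255:365]=g[200:320,255:365];m=cv2.morphologyEx(m,cv2.MORPH_CLOSE,np.ones((9,9)))
ct=max(cv2.findContours(m,0,2)[0],key=cv2.contourArea);r=cv2.minAreaRect(ct);bx=cv2.boxPoints(r);P=np.array([ray(c,b,52)[:2] for b in bx]);print("mask",r,P.round(),P.mean(0).round(1))
for u in [(281,259),(344.5,259)]: print(ray(c,u,60).round(1))
s=cv2.resize(im[195:345,365:495],None,fx=5,fy=5,interpolation=2)[:600];cv2.imwrite("pics/mat.png",cv2.resize(im[195:345,0:60],None,fx=1,fy=1) if 0 else cv2.resize(im[200:320,365:495],None,fx=5,fy=5))
print(manip.observe()["time_s"],R.from_rotvec(manip.observe()["ee_rot"]).as_matrix().round(3).tolist())
```

```text
white [200 200 200] [394.8 224.6] 72 [ 628.4 -230.3   24. ]
blueA [118  69  30] [389.2 257.2] 97 [ 544.5 -219.5    9. ]
redA [ 24  27 151] [421.4 255.2] 102 [ 551.8 -302.3   12. ]
yelA [ 62 148 187] [446.4 244.3] 96 [ 582.  -368.1    6. ]
yelB [ 28 184 221] [449.4 272.5] 120 [ 508.9 -374.9   12. ]
violet [128  51 108] [392.3 285.7] 83 [ 471.2 -228.1   15. ]
green [ 71 111 204] [423.2 308.4] 87 [ 415.4 -307.7   18. ]
blueB [119  70  33] [449.7 301.5] 102 [ 434.3 -377.6    9. ]
redB [ 21  26 152] [391.5 314.6] 105 [ 396.9 -227.7   12. ]
felt [[382. 494.]
 [634. 468.]
 [597. 175.]
 [347. 203.]] [490.08295011 334.83150232]
mask ((311.9999694824219, 258.0), (73.99998474121094, 57.99999237060547), 0.0) [[ 462.   70.]
 [ 607.   75.]
 [ 612. -112.]
 [ 467. -115.]] [536.9 -20.5]
[532.1  56.4  60. ]
[ 536.2 -101.7   60. ]
0.15 [[-0.94, 0.34, -0.001], [0.34, 0.94, -0.002], [0.0, -0.002, -1.0]]
```

View pics/mat.png

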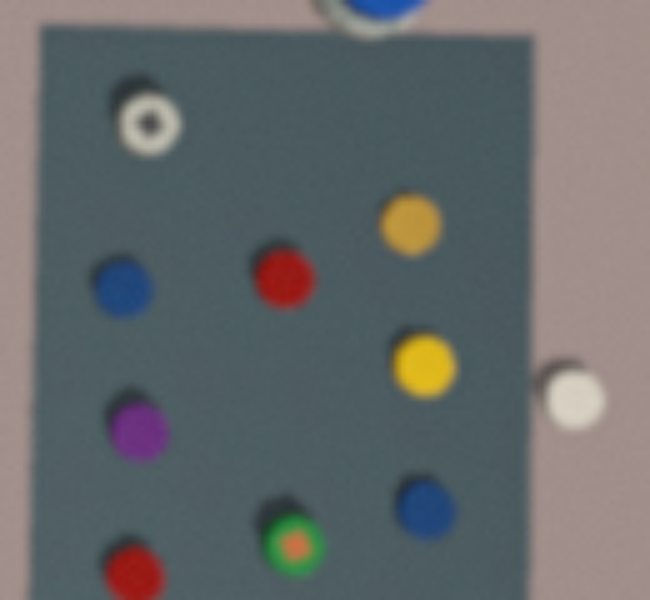

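The two reds match each other and the bright yellow (449,272) is a decoy I don't need. Next I move above the fixture for a close look.

arm_command(deltas=[{"travel":[0,0,0],"twist":[0,0,-0.71],"fingers":-1},{"travel":[0,0,0],"twist":[0,0,-0.71],"fingers":-1},{"travel":[0,0,0],"twist":[0,0,-0.71],"fingers":-1}], grip_force=40)

```text
time_s: 0.52
ee_pos: [229.3, 634.5, 244.7]
ee_rot: [0.046, -3.141, 0.001]
wrist_force: [-0.3, -0.7, 0.4]
width: 85.2
gripper_force: 0.0
```

arm_command(deltas=[{"travel":[-0.37,-0.92,0],"twist":[0,0,0],"fingers":-1},{"travel":[-0.37,-0.92,0],"twist":[0,0,0],"fingers":-1},{"travel":[-0.37,-0.92,0],"twist":[0,0,0],"fingers":-1},{"travel":[-0.37,-0.92,0],"twist":[0,0,0],"fingers":-1},{"travel":[-0.37,-0.92,0],"twist":[0,0,0],"fingers":-1},{"travel":[-0.37,-0.92,0],"twist":[0,0,0],"fingers":-1},{"travel":[-0.37,-0.92,0],"twist":[0,0,0],"fingers":-1},{"travel":[-0.37,-0.92,0],"twist":[0,0,0],"fingers":-1},{"travel":[-0.37,-0.92,0],"twist":[0,0,0],"fingers":-1},{"travel":[-0.37,-0.92,0],"twist":[0,0,0],"fingers":-1},{"travel":[-0.37,-0.92,0],"twist":[0,0,0],"fingers":-1},{"travel":[-0.37,-0.92,0],"twist":[0,0,0],"fingers":-1}])

```text
time_s: 2.02
ee_pos: [512.6, -22.6, 245.2]
ee_rot: [-0.039, 3.141, 0.0]
wrist_force: [0.0, 1.2, 0.2]
width: 85.5
gripper_force: 0.0
```

arm_command(deltas=[{"travel":[0,0,0],"twist":[0,0,0],"fingers":-1},{"travel":[0,0,0],"twist":[0,0,0],"fingers":-1}])

```text
time_s: 2.28
ee_pos: [511.8, -20.6, 244.8]
ee_rot: [0.037, -3.14, -0.001]
wrist_force: [-0.5, 0.0, -0.1]
width: 85.1
gripper_force: 0.0
```

Run:
```python
from h import *
s=manip.observe();print(s["time_s"],s["ee_pos"],R.from_rotvec(s["ee_rot"]).as_matrix().round(3).tolist())
import pickle
c=calibration("wrist");im=read_camera("wrist");cv2.imwrite("pics/w1.png",im);pickle.dump(c,open("w1.pkl","wb"))
```

```text
2.275 [511.77747014 -20.64927273 244.80844342] [[-1.0, -0.024, -0.001], [-0.024, 1.0, 0.001], [0.001, 0.001, -1.0]]
```

View pics/w1.png

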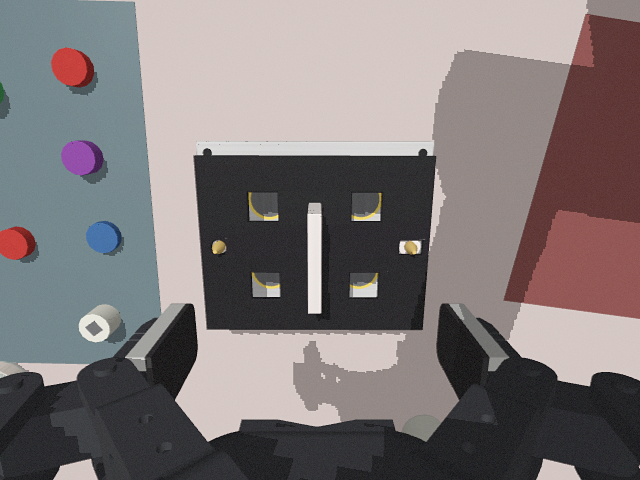

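The wrist view shows the mask with its handle along image (315,210–310), the brass pins at (219,247) and (411,248), and the slot on the right.

Run:
```python
from h import *
import pickle
c=pickle.load(open("w1.pkl","rb"));im=cv2.imread("pics/w1.png");hsv=cv2.cvtColor(im,cv2.COLOR_BGR2HSV)
def comp(m,x0,y0,x1,y1):
    k,l,st,ce=cv2.connectedComponentsWithStats(m[y0:y1,x0:x1].astype(np.uint8));i=1+np.argmax(st[1:,4]);return ce[i]+[x0,y0],st[i]+[x0,y0,0,0,0]
br=(hsv[...,0]>10)&(hsv[...,0]<32)&(hsv[...,1]>90)&(hsv[...,2]>60)
a,sa=comp(br,205,235,235,260);b,sb=comp(br,398,238,425,258)
print(a,sa,b,sb);A=ray(c,a,58);B=ray(c,b,58);d=B-A;print(A,B,np.linalg.norm(d),(A+B)/2,"yaw",np.arctan2(-d[0],d[1]))
m=(im.max(2)<70).astype(np.uint8);m[340:]=0;m[:150]=0;m[:,:170]=0;m[:,450:]=0
m=cv2.morphologyEx(m,cv2.MORPH_CLOSE,np.ones((45,45)))
m=cv2.morphologyEx(m,cv2.MORPH_OPEN,np.ones((9,9)))
ct=max(cv2.findContours(m,0,2)[0],key=cv2.contourArea);q=cv2.approxPolyDP(ct,12,True).reshape(-1,2);P=np.array([ray(c,p,52)[:2] for p in q]);print(q.tolist(),P.round(1).tolist(),P.mean(0))
print([np.linalg.norm(P[i]-P[i-1]).round(1) for i in range(len(P))])
w=(hsv[...,1]<60)&(im.min(2)>150)
p,s=comp(w,295,190,335,322);print(p,s)
for uv in [(314.8,213),(314.5,313)]: print(ray(c,uv,98).round(1))
```

```text
[218.13571429 247.00714286] [212 240  14  14 140] [410.53174603 247.77777778] [405 241  12  14 126]
[ 538.24941847 -100.5399328    58.        ] [535.25582319  56.66014026  58.        ] 157.22857431985494 [536.75262083 -21.93989627  58.        ] yaw 0.019040916640569058
[[195, 156], [202, 303], [185, 304], [170, 339], [449, 339], [449, 305], [427, 303], [434, 156]] [[466.1, -117.1], [590.8, -118.0], [592.1, -132.8], [626.0, -148.2], [620.3, 99.4], [587.7, 95.9], [586.3, 76.6], [461.7, 70.2]] [566.38415939 -21.75043879]
[np.float64(187.4), np.float64(124.7), np.float64(14.8), np.float64(37.3), np.float64(247.7), np.float64(32.8), np.float64(19.3), np.float64(124.7)]
[313.99930459 258.1488178 ] [ 307  203   15  111 1438]
[500.3 -22.2  98. ]
[576.2 -20.8  98. ]
```

arm_command(deltas=[{"travel":[-0.44,-0.03,0],"twist":[0,0,0.02],"fingers":-1},{"travel":[0,0,0.7],"twist":[0,0,0],"fingers":-1},{"travel":[0,0,0.7],"twist":[0,0,0],"fingers":-1},{"travel":[0,0,0.7],"twist":[0,0,0],"fingers":-1},{"travel":[0,0,0.26],"twist":[0,0,0],"fingers":-1},{"travel":[0,0,0.26],"twist":[0,0,0],"fingers":-1},{"travel":[0,0,0],"twist":[0,0,0],"fingers":-1},{"travel":[0,0,0],"twist":[0,0,0],"fingers":-1}])

```text
time_s: 3.32
ee_pos: [539.9, -21.9, 89.5]
ee_rot: [-0.034, 3.139, -0.0]
wrist_force: [0.8, -0.7, 0.3]
width: 85.7
gripper_force: 0.0
```

arm_command(deltas=[{"travel":[0,0,0],"twist":[0,0,0],"fingers":1},{"travel":[0,0,0],"twist":[0,0,0],"fingers":1},{"travel":[0,0,0],"twist":[0,0,0],"fingers":1},{"travel":[0,0,0],"twist":[0,0,0],"fingers":1},{"travel":[0,0,0],"twist":[0,0,0],"fingers":1},{"travel":[0,0,0],"twist":[0,0,0],"fingers":1},{"travel":[0,0,0],"twist":[0,0,0],"fingers":1},{"travel":[0,0,0],"twist":[0,0,0],"fingers":1}], grip_force=60)

```text
time_s: 4.32
ee_pos: [538.8, -21.9, 88.3]
ee_rot: [-0.034, 3.141, -0.0]
wrist_force: [0.0, -0.5, 4.2]
width: 8.5
gripper_force: 59.3
```

Run:
```python
from h import *
P=[];Y=[]
for i in range(6):
    read_camera("top");s=manip.observe();P.append(s["ee_pos"]);M=R.from_rotvec(s["ee_rot"]).as_matrix();Y.append(np.arctan2(-M[0,1],M[1,1]))
print(np.mean(P,0),np.std(P,0),np.mean(Y),np.std(Y),s["width"],s["wrist_force"])
```

```text
[538.83604016 -21.85899695  88.30761787] [0.01424887 0.00662115 0.00854953] 0.021481408434761137 1.0402792356356234e-05 8.787257915116754 [-1.46204113 -0.04383742  4.03134278]
```

arm_command(deltas=[{"travel":[0,0,-0.15],"twist":[0,0,0],"fingers":1},{"travel":[0,0,-0.15],"twist":[0,0,0],"fingers":1},{"travel":[0,0,-0.3],"twist":[0,0,0],"fingers":1},{"travel":[0,0,-0.5],"twist":[0,0,0],"fingers":1},{"travel":[0,0,0],"twist":[0,0,0],"fingers":1},{"travel":[0,0,0],"twist":[0,0,0],"fingers":1}])

```text
time_s: 5.38
ee_pos: [538.4, -21.9, 153.8]
ee_rot: [0.034, -3.141, 0.0]
wrist_force: [-0.3, -0.4, -4.3]
width: 8.8
gripper_force: 58.7
```

arm_command(deltas=[{"travel":[0.06,0.4,0],"twist":[0,0,0],"fingers":1},{"travel":[0.08,0.7,0],"twist":[0,0,0],"fingers":1},{"travel":[0.1,0.8,0],"twist":[0,0,0],"fingers":1},{"travel":[0.1,0.8,0],"twist":[0,0,0],"fingers":1},{"travel":[0.1,0.8,0],"twist":[0,0,0],"fingers":1},{"travel":[0.1,0.8,0],"twist":[0,0,0],"fingers":1},{"travel":[0.08,0.8,0],"twist":[0,0,0],"fingers":1},{"travel":[0.06,0.6,0],"twist":[0,0,0],"fingers":1},{"travel":[0,0.27,0],"twist":[0,0,0],"fingers":1},{"travel":[0,0,0],"twist":[0,0,0],"fingers":1},{"travel":[0,0,0],"twist":[0,0,0],"fingers":1}])

```text
time_s: 6.75
ee_pos: [490.0, 333.9, 153.3]
ee_rot: [0.033, -3.14, 0.003]
wrist_force: [-0.9, -0.5, -5.2]
width: 8.9
gripper_force: 58.9
```

arm_command(deltas=[{"travel":[0,0,0.4],"twist":[0,0,0],"fingers":1},{"travel":[0,0,0.5],"twist":[0,0,0],"fingers":1},{"travel":[0,0,0.4],"twist":[0,0,0],"fingers":1},{"travel":[0,0,0.25],"twist":[0,0,0],"fingers":1},{"travel":[0,0,0.15],"twist":[0,0,0],"fingers":1},{"travel":[0,0,0.08],"twist":[0,0,0],"fingers":1},{"travel":[0,0,0],"twist":[0,0,0],"fingers":1},{"travel":[0,0,0],"twist":[0,0,0],"fingers":1}])

```text
time_s: 7.75
ee_pos: [490.8, 335.8, 48.2]
ee_rot: [-0.034, 3.14, 0.001]
wrist_force: [-0.4, 0.5, -3.9]
width: 8.7
gripper_force: 58.9
```

arm_command(deltas=[{"travel":[0,0,0.06],"twist":[0,0,0],"fingers":1},{"travel":[0,0,0.03],"twist":[0,0,0],"fingers":1},{"travel":[0,0,0.02],"twist":[0,0,0],"fingers":1},{"travel":[0,0,0],"twist":[0,0,0],"fingers":1},{"travel":[0,0,0],"twist":[0,0,0],"fingers":1}])

```text
time_s: 8.38
ee_pos: [490.1, 335.4, 41.3]
ee_rot: [0.034, -3.141, 0.0]
wrist_force: [-5.0, -2.0, 5.2]
width: 8.7
gripper_force: 60.3
```

arm_command(deltas=[{"travel":[0,0,0],"twist":[0,0,0],"fingers":-1},{"travel":[0,0,0],"twist":[0,0,0],"fingers":-1},{"travel":[0,0,0],"twist":[0,0,0],"fingers":-1},{"travel":[0,0,0],"twist":[0,0,0],"fingers":-1},{"travel":[0,0,0],"twist":[0,0,0],"fingers":-1},{"travel":[0,0,0],"twist":[0,0,0],"fingers":-1},{"travel":[0,0,-0.3],"twist":[0,0,0],"fingers":-1},{"travel":[0,0,-0.8],"twist":[0,0,0],"fingers":-1},{"travel":[0,0,-1],"twist":[0,0,0],"fingers":-1},{"travel":[0,0,-0.9],"twist":[0,0,0],"fingers":-1},{"travel":[0,0,0],"twist":[0,0,0],"fingers":-1}])

```text
time_s: 9.75
ee_pos: [493.8, 337.6, 229.2]
ee_rot: [-0.034, 3.129, 0.011]
wrist_force: [0.6, 0.4, -0.2]
width: 85.3
gripper_force: 0.0
```

arm_command(deltas=[{"travel":[-0.05,-0.85,0],"twist":[0,0,0],"fingers":-1},{"travel":[-0.05,-0.85,0],"twist":[0,0,0],"fingers":-1},{"travel":[-0.05,-0.85,0],"twist":[0,0,0],"fingers":-1},{"travel":[-0.05,-0.85,0],"twist":[0,0,0],"fingers":-1},{"travel":[-0.05,-0.85,0],"twist":[0,0,0],"fingers":-1},{"travel":[-0.05,-0.85,0],"twist":[0,0,0],"fingers":-1},{"travel":[-0.05,-0.85,0],"twist":[0,0,0],"fingers":-1},{"travel":[0,0,0],"twist":[0,0,0],"fingers":-1},{"travel":[0,0,0],"twist":[0,0,0],"fingers":-1},{"travel":[0,0,0],"twist":[0,0,0],"fingers":-1}])

```text
time_s: 11.0
ee_pos: [518.6, -19.9, 220.5]
ee_rot: [0.036, -3.141, -0.001]
wrist_force: [0.6, 0.5, 0.1]
width: 85.4
gripper_force: 0.0
```

Run:
```python
from h import *
import pickle
c=calibration("wrist");im=read_camera("wrist");cv2.imwrite("pics/w2.png",im);pickle.dump(c,open("w2.pkl","wb"));t=read_camera("top");cv2.imwrite("pics/t2.png",t)
s=manip.observe();print(s["time_s"],s["ee_pos"],s["wrist_force"])
cv2.imwrite("pics/w2v.png",np.vstack([im[:360],cv2.resize(t[180:360,100:420],(640,360))[:230]]))
```

```text
11.1 [518.75521677 -19.8453539  220.5844174 ] [-0.37018413  0.27135433  0.66741421]
```

View pics/w2v.png

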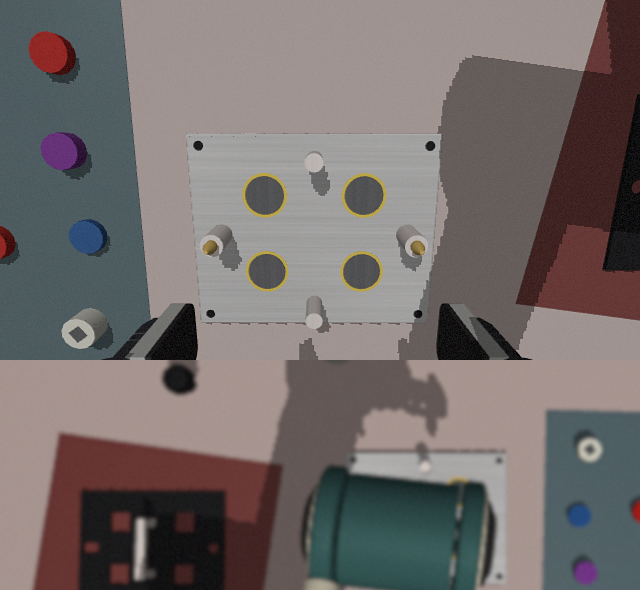

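The mask lies flat on the felt. The fixture is bare, with station rings at (265,195), (364,195), (267,271) and (361,271). I'll measure the stations and the visible discs.

```bash
cat >> h.py <<'E'
def top_ellipse(im,cal,kind,near,z,rad=22):
    """centre of the disc's top face: mask by colour, keep outline's bright top by fitting ellipse to brightness-thresholded blob"""
    x,y=[int(v) for v in near];x0,y0=max(0,x-rad*2),max(0,y-rad*2)
    sub=im[y0:y+rad*2,x0:x+rad*2];hsv=cv2.cvtColor(sub,cv2.COLOR_BGR2HSV)
    if kind=="white": m=(hsv[...,1]<70)&(hsv[...,2]>165)
    elif kind=="green": m=(hsv[...,0]>35)&(hsv[...,0]<85)&(hsv[...,1]>120)
    elif kind=="blue": m=(hsv[...,0]>100)&(hsv[...,0]<125)&(hsv[...,1]>130)
    else: m=((hsv[...,0]<8)|(hsv[...,0]>172))&(hsv[...,1]>130)
    m=m.astype(np.uint8)
    v=hsv[...,2][m>0]
    k,l,st,ce=cv2.connectedComponentsWithStats(m);i=1+np.argmax(st[1:,4])
    ct=max(cv2.findContours((l==i).astype(np.uint8),0,1)[0],key=cv2.contourArea)
    (cx,cy),r=cv2.minEnclosingCircle(ct);c=ce[i]+[x0,y0]
    return c,st[i],np.percentile(hsv[...,2][l==i],[10,50,90]),ray(cal,c,z).round(1)
E
python3 - <<'E'
from h import *
import pickle
c=pickle.load(open("w2.pkl","rb"));im=cv2.imread("pics/w2.png");hsv=cv2.cvtColor(im,cv2.COLOR_BGR2HSV)
ye=((hsv[...,0]>18)&(hsv[...,0]<35)&(hsv[...,1]>110)).astype(np.uint8)
S=[]
for u,v in [(265,195),(364,195),(267,271),(361,271)]:
    m=np.zeros_like(ye);m[v-28:v+28,u-28:u+28]=ye[v-28:v+28,u-28:u+28]
    pts=np.argwhere(m)[:,::-1].astype(np.float32);e=cv2.fitEllipse(cv2.convexHull(pts));S.append(ray(c,e[0],10)[:2]);print(np.round(e[0],1),np.round(e[1],1),S[-1].round(1))
S=np.array(S);print("cent",S.mean(0),"dy",np.linalg.norm(S[1]-S[0]),np.linalg.norm(S[3]-S[2]),"dx",np.linalg.norm(S[2]-S[0]),np.linalg.norm(S[3]-S[1]))
F=np.array([[-34,-42],[-34,42],[34,-42],[34,42]],float);Fc=F;d=S-S.mean(0)
th=np.arctan2((F[:,0]*d[:,1]-F[:,1]*d[:,0]).sum(),(F*d).sum());print("yaw",th)
for k,p,z in [("blue",(87,237),9),("white",(80,330),24),("red",(52,53),12)]: print(k,top_ellipse(im,c,k,p,z))
# mask on felt by top
E
```

```text
[264.1 194.8] [43.3 45. ] [505.1 -64.8]
[363.5 195. ] [43.4 44.8] [503.4  19.4]
[266.7 270.9] [39.5 41.9] [573.3 -63.4]
[361. 271.] [39.6 42.1] [571.6  20.8]
cent [538.36782104 -21.97543608] dy 84.30304795888551 84.22883992898561 dx 68.20045784008671 68.19163490818799
yaw 0.020794341316827145
blue (array([ 87.50649351, 235.96003996]), array([  26,   26,   38,   35, 1001], dtype=int32), array([ 72., 119., 123.]), array([ 544.9, -219.7,    9. ]))
white (array([ 77.55027422, 333.2559415 ]), array([ 26,  33,  32,  30, 547], dtype=int32), array([175. , 178. , 180.4]), array([ 631.2, -231.3,   24. ]))
red (array([51.58914729, 52.91731266]), array([  20,   22,   48,   44, 1548], dtype=int32), array([ 63., 144., 147.]), array([ 398.5, -227.1,   12. ]))
```

Fixture centre is (538.4, -22.0), yaw 0.021, with spacings of 84.2 and 68.2 mm against the nominal 84 and 68, so it agrees. Plan: station 1 gets blue + blue + green, station 4 gets red + white. First pick is blueA.

arm_command(deltas=[{"travel":[-0.075,-0.67,0],"twist":[0,0,0],"fingers":-0.35},{"travel":[-0.075,-0.67,0],"twist":[0,0,0],"fingers":-0.35},{"travel":[-0.075,-0.67,0],"twist":[0,0,0],"fingers":-0.35},{"travel":[-0.075,-0.67,0.4],"twist":[0,0,0],"fingers":-0.35},{"travel":[-0.075,-0.67,0.8],"twist":[0,0,0],"fingers":-0.35},{"travel":[0,0,0.8],"twist":[0,0,0],"fingers":-0.35},{"travel":[0,0,0.7],"twist":[0,0,0],"fingers":-0.35},{"travel":[0,0,0.4],"twist":[0,0,0],"fingers":-0.35},{"travel":[0,0,0],"twist":[0,0,0],"fingers":-0.35},{"travel":[0,0,0],"twist":[0,0,0],"fingers":-0.35},{"travel":[0,0,0],"twist":[0,0,0],"fingers":-0.35}], grip_force=40)

```text
time_s: 12.48
ee_pos: [547.3, -221.8, 36.9]
ee_rot: [-0.034, 3.138, -0.002]
wrist_force: [-0.1, -0.0, -0.3]
width: 57.7
gripper_force: 0.0
```

```bash
cat >> h.py <<'E'
def go(x,y,z,yaw=0.0215):
    s=manip.observe();p=s["ee_pos"];M=R.from_rotvec(s["ee_rot"]).as_matrix();th=np.arctan2(-M[0,1],M[1,1])
    d=M.T@(np.array([x,y,z])-p)/60
    print("t",round(s["time_s"],2),"p",p.round(1),"yaw",th.round(4),"tilt",M[2].round(3),"w",round(s["width"],1),"F",s["wrist_force"].round(1),"-> travel",d.round(3),"twist z",(-np.degrees(yaw-th)/10).round(3))
E
python3 - <<'E'
from h import *
go(545.5,-220.5,14)
c=calibration("wrist");im=read_camera("wrist");cv2.imwrite("pics/w3.png",im)
E
```

```text
t 12.47 p [ 547.3 -221.8   36.9] yaw 0.022 tilt [-0.003 -0.002 -1.   ] w 57.7 F [-0.1 -0.  -0.3] -> travel [0.031 0.022 0.382] twist z 0.003
```

View pics/w3.png

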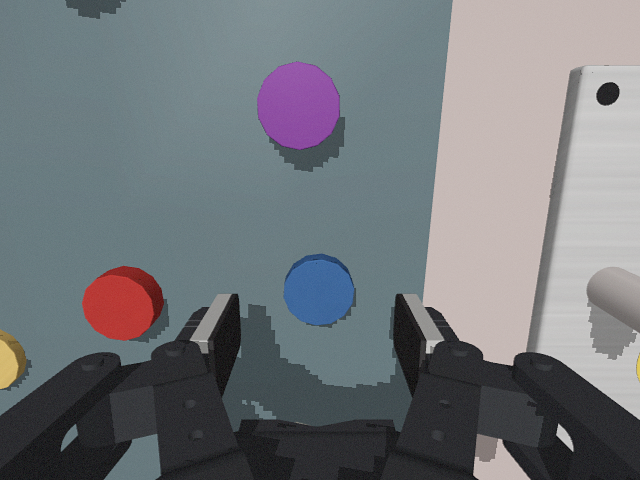

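The blue disc at (319,290) is centred between the fingers. I close on it and lift.

Run:
```python
from h import *
c=calibration("wrist");im=cv2.imread("pics/w3.png")
print(top_ellipse(im,c,"blue",(319,290),9,30))
print(top_ellipse(im,c,"red",(122,303),12,30))
```

```text
(array([318.34177539, 289.26682016]), array([  25,   24,   70,   71, 3909], dtype=int32), array([148., 155., 158.]), array([ 544.6, -221.3,    9. ]))
(array([122.59902848, 302.73636564]), array([  20,   23,   82,   75, 4529], dtype=int32), array([115., 183., 185.]), array([ 551.2, -302.4,   12. ]))
```

arm_command(deltas=[{"travel":[0.03,0.02,0.25],"twist":[0,0,0],"fingers":-0.35},{"travel":[0,0,0.13],"twist":[0,0,0],"fingers":-0.35},{"travel":[0,0,0],"twist":[0,0,0],"fingers":-0.35},{"travel":[0,0,0],"twist":[0,0,0],"fingers":1},{"travel":[0,0,0],"twist":[0,0,0],"fingers":1},{"travel":[0,0,0],"twist":[0,0,0],"fingers":1},{"travel":[0,0,0],"twist":[0,0,0],"fingers":1},{"travel":[0,0,0],"twist":[0,0,0],"fingers":1},{"travel":[0,0,0],"twist":[0,0,0],"fingers":1}])

```text
time_s: 13.65
ee_pos: [545.4, -220.8, 13.9]
ee_rot: [-0.034, 3.139, -0.002]
wrist_force: [0.1, 1.1, 6.4]
width: 27.6
gripper_force: 40.8
```

arm_command(deltas=[{"travel":[0,0,-0.2],"twist":[0,0,0],"fingers":1},{"travel":[0,0,-0.6],"twist":[0,0,0],"fingers":1},{"travel":[0,0,-0.6],"twist":[0,0,0],"fingers":1},{"travel":[0.15,0.65,0],"twist":[0,0,0],"fingers":1},{"travel":[0.15,0.65,0],"twist":[0,0,0],"fingers":1},{"travel":[0.15,0.65,0],"twist":[0,0,0],"fingers":1},{"travel":[0.15,0.65,0],"twist":[0,0,0],"fingers":1},{"travel":[0,0,0.3],"twist":[0,0,0],"fingers":1},{"travel":[0,0,0.5],"twist":[0,0,0],"fingers":1},{"travel":[0,0,0],"twist":[0,0,0],"fingers":1},{"travel":[0,0,0],"twist":[0,0,0],"fingers":1},{"travel":[0,0,0],"twist":[0,0,0],"fingers":1}])

```text
time_s: 15.15
ee_pos: [505.6, -65.7, 49.2]
ee_rot: [-0.033, 3.139, -0.001]
wrist_force: [-0.0, 0.3, -0.1]
width: 27.8
gripper_force: 39.5
```

Run:
```python
from h import *
go(505.9,-64.7,24.5)
```

```text
t 15.15 p [505.6 -65.7  49.2] yaw 0.0209 tilt [-0.002 -0.    -1.   ] w 27.8 F [-0.   0.3 -0.1] -> travel [-0.004  0.016  0.412] twist z -0.003
```

arm_command(deltas=[{"travel":[0,0.016,0.2],"twist":[0,0,0],"fingers":1},{"travel":[0,0,0.12],"twist":[0,0,0],"fingers":1},{"travel":[0,0,0.06],"twist":[0,0,0],"fingers":1},{"travel":[0,0,0.03],"twist":[0,0,0],"fingers":1},{"travel":[0,0,0],"twist":[0,0,0],"fingers":1},{"travel":[0,0,0],"twist":[0,0,0],"fingers":1}])

```text
time_s: 15.9
ee_pos: [503.8, -64.0, 23.8]
ee_rot: [0.034, -3.14, -0.0]
wrist_force: [-3.2, 1.0, 5.9]
width: 28.0
gripper_force: 42.3
```

arm_command(deltas=[{"travel":[0,0,0],"twist":[0,0,0],"fingers":-0.1},{"travel":[0,0,0],"twist":[0,0,0],"fingers":-0.1},{"travel":[0,0,0],"twist":[0,0,0],"fingers":-0.1},{"travel":[0,0,-0.2],"twist":[0,0,0],"fingers":-0.1},{"travel":[0,0,-0.9],"twist":[0,0,0],"fingers":-0.35},{"travel":[0,0,-1],"twist":[0,0,0],"fingers":-0.35}])

```text
time_s: 16.65
ee_pos: [503.5, -63.9, 150.5]
ee_rot: [0.034, -3.139, -0.001]
wrist_force: [1.5, -0.8, -0.2]
width: 57.6
gripper_force: 0.0
```

arm_command(deltas=[{"travel":[0.19,-0.74,0],"twist":[0,0,0],"fingers":-0.35},{"travel":[0.19,-0.74,0],"twist":[0,0,0],"fingers":-0.35},{"travel":[0.19,-0.74,0],"twist":[0,0,0],"fingers":-0.35},{"travel":[0.19,-0.74,0],"twist":[0,0,0],"fingers":-0.35},{"travel":[0.19,-0.74,0],"twist":[0,0,0],"fingers":-0.35},{"travel":[0.19,-0.74,0],"twist":[0,0,0],"fingers":-0.35},{"travel":[0.19,-0.74,0],"twist":[0,0,0],"fingers":-0.35},{"travel":[0,0,0.8],"twist":[0,0,0],"fingers":-0.35},{"travel":[0,0,0.7],"twist":[0,0,0],"fingers":-0.35},{"travel":[0,0,0.3],"twist":[0,0,0],"fingers":-0.35},{"travel":[0,0,0],"twist":[0,0,0],"fingers":-0.35},{"travel":[0,0,0],"twist":[0,0,0],"fingers":-0.35}])

```text
time_s: 18.15
ee_pos: [432.7, -377.5, 43.4]
ee_rot: [-0.034, 3.139, -0.004]
wrist_force: [1.1, -0.3, 0.1]
width: 57.8
gripper_force: 0.0
```

Run:
```python
from h import *
go(434.3,-377.6,14)
c=calibration("wrist");im=read_camera("wrist");cv2.imwrite("pics/w4.png",im)
uv=proj(c,[434.3,-377.6,9])[0];print(uv,top_ellipse(im,c,"blue",uv,9,40))
```

```text
t 18.15 p [ 432.7 -377.5   43.4] yaw 0.0218 tilt [-0.002 -0.002 -1.   ] w 57.8 F [ 1.1 -0.3  0.1] -> travel [-0.025 -0.001  0.491] twist z 0.002
[316.81387991 292.22212265] (array([312.35686384, 292.80998884]), array([  43,   47,   68,   68, 3584], dtype=int32), array([145., 154., 157.]), array([ 434.6, -379.5,    9. ]))
```

arm_command(deltas=[{"travel":[-0.035,-0.03,0.2],"twist":[0,0,0],"fingers":-0.35},{"travel":[0,0,0.2],"twist":[0,0,0],"fingers":-0.35},{"travel":[0,0,0.09],"twist":[0,0,0],"fingers":-0.35},{"travel":[0,0,0],"twist":[0,0,0],"fingers":-0.35},{"travel":[0,0,0],"twist":[0,0,0],"fingers":1},{"travel":[0,0,0],"twist":[0,0,0],"fingers":1},{"travel":[0,0,0],"twist":[0,0,0],"fingers":1},{"travel":[0,0,0],"twist":[0,0,0],"fingers":1},{"travel":[0,0,0],"twist":[0,0,0],"fingers":1},{"travel":[0,0,0],"twist":[0,0,0],"fingers":1}])

```text
time_s: 19.45
ee_pos: [434.6, -379.1, 13.9]
ee_rot: [-0.034, 3.139, -0.002]
wrist_force: [0.1, 1.8, 6.0]
width: 27.7
gripper_force: 41.5
```

Run:
```python
from h import *
go(504.8,-64.7,110)
```

```text
t 19.45 p [ 434.6 -379.1   13.9] yaw 0.0214 tilt [-0.002 -0.002 -1.   ] w 27.7 F [0.1 1.8 6. ] -> travel [-1.285  5.211 -1.608] twist z -0.001
```

arm_command(deltas=[{"travel":[0,0,-0.2],"twist":[0,0,0],"fingers":1},{"travel":[0,0,-0.7],"twist":[0,0,0],"fingers":1},{"travel":[0,0,-0.7],"twist":[0,0,0],"fingers":1},{"travel":[-0.21,0.74,0],"twist":[0,0,0],"fingers":1},{"travel":[-0.21,0.74,0],"twist":[0,0,0],"fingers":1},{"travel":[-0.21,0.74,0],"twist":[0,0,0],"fingers":1},{"travel":[-0.21,0.74,0],"twist":[0,0,0],"fingers":1},{"travel":[-0.21,0.74,0],"twist":[0,0,0],"fingers":1},{"travel":[-0.21,0.74,0],"twist":[0,0,0],"fingers":1},{"travel":[0,0,0],"twist":[0,0,0],"fingers":1},{"travel":[0,0,0],"twist":[0,0,0],"fingers":1},{"travel":[0,0,0],"twist":[0,0,0],"fingers":1}])

```text
time_s: 20.95
ee_pos: [503.2, -111.4, 108.3]
ee_rot: [-0.032, 3.141, -0.001]
wrist_force: [-0.4, -0.8, -0.4]
width: 27.8
gripper_force: 39.6
```

Run:
```python
from h import *
go(504.8,-64.7,60)
c=calibration("wrist");im=read_camera("wrist");cv2.imwrite("pics/w5.png",im)
uv=proj(c,[505.3,-64.7,19])[0];print(uv,top_ellipse(im,c,"blue",uv,19,25))
```

```text
t 20.95 p [ 503.2 -111.4  108.3] yaw 0.0202 tilt [-0. -0. -1.] w 27.8 F [-0.4 -0.8 -0.4] -> travel [-0.042  0.777  0.805] twist z -0.008
[398.77186424 257.47229034] (array([399.01770736, 255.30661696]), array([  25,   22,   53,   53, 2146], dtype=int32), array([125., 131., 134.]), array([504. , -64.7,  19. ]))
```

View pics/w5.png

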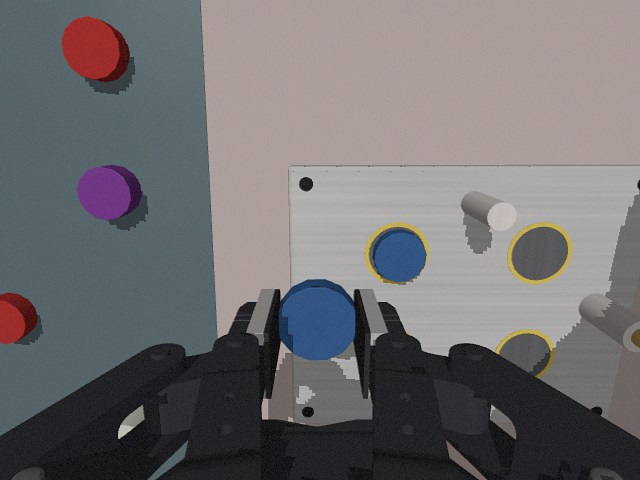

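Blue disc on station 1, ellipse centre (399,255), is at (504.0,-64.7), about 1 mm from the mark. The second one is held squarely at (318,319).

arm_command(deltas=[{"travel":[-0.015,0.39,0],"twist":[0,0,0],"fingers":1},{"travel":[-0.015,0.39,0],"twist":[0,0,0],"fingers":1},{"travel":[0,0,0.4],"twist":[0,0,0],"fingers":1},{"travel":[0,0,0.4],"twist":[0,0,0],"fingers":1},{"travel":[0,0,0.2],"twist":[0,0,0],"fingers":1},{"travel":[0,0,0.1],"twist":[0,0,0],"fingers":1},{"travel":[0,0,0],"twist":[0,0,0],"fingers":1},{"travel":[0,0,0],"twist":[0,0,0],"fingers":1}])

```text
time_s: 22.0
ee_pos: [504.9, -63.8, 42.9]
ee_rot: [-0.033, 3.14, -0.0]
wrist_force: [-0.7, -1.2, -0.1]
width: 27.7
gripper_force: 39.6
```

Run:
```python
from h import *
go(504.8,-64.7,33.5)
```

```text
t 22.0 p [504.9 -63.8  42.9] yaw 0.0213 tilt [-0.001 -0.    -1.   ] w 27.7 F [-0.7 -1.2 -0.1] -> travel [ 0.003 -0.016  0.157] twist z -0.001
```

arm_command(deltas=[{"travel":[0,-0.01,0.08],"twist":[0,0,0],"fingers":1},{"travel":[0,0,0.05],"twist":[0,0,0],"fingers":1},{"travel":[0,0,0.03],"twist":[0,0,0],"fingers":1},{"travel":[0,0,0],"twist":[0,0,0],"fingers":1},{"travel":[0,0,0],"twist":[0,0,0],"fingers":1}])

```text
time_s: 22.62
ee_pos: [504.1, -64.0, 32.8]
ee_rot: [0.034, -3.141, -0.0]
wrist_force: [-2.2, -0.8, 5.9]
width: 27.8
gripper_force: 40.5
```

arm_command(deltas=[{"travel":[0,0,0],"twist":[0,0,0],"fingers":-0.1},{"travel":[0,0,0],"twist":[0,0,0],"fingers":-0.1},{"travel":[0,0,0],"twist":[0,0,0],"fingers":-0.1},{"travel":[0,0,-0.2],"twist":[0,0,0],"fingers":-0.1},{"travel":[0,0,-0.9],"twist":[0,0,0],"fingers":-0.35},{"travel":[0,0,-0.9],"twist":[0,0,0],"fingers":-0.35}])

```text
time_s: 23.38
ee_pos: [503.7, -64.0, 154.0]
ee_rot: [0.034, -3.141, -0.0]
wrist_force: [0.7, -0.2, -0.7]
width: 57.7
gripper_force: 0.0
```

arm_command(deltas=[{"travel":[0.26,-0.67,0],"twist":[0,0,0],"fingers":-0.35},{"travel":[0.26,-0.67,0],"twist":[0,0,0],"fingers":-0.35},{"travel":[0.26,-0.67,0],"twist":[0,0,0],"fingers":-0.35},{"travel":[0.26,-0.67,0],"twist":[0,0,0],"fingers":-0.35},{"travel":[0.26,-0.67,0],"twist":[0,0,0],"fingers":-0.35},{"travel":[0.26,-0.67,0],"twist":[0,0,0],"fingers":-0.35},{"travel":[0,0,0.8],"twist":[0,0,0],"fingers":-0.35},{"travel":[0,0,0.6],"twist":[0,0,0],"fingers":-0.35},{"travel":[0,0,0.2],"twist":[0,0,0],"fingers":-0.35},{"travel":[0,0,0],"twist":[0,0,0],"fingers":-0.35},{"travel":[0,0,0],"twist":[0,0,0],"fingers":-0.35}])

```text
time_s: 24.75
ee_pos: [417.1, -308.1, 58.3]
ee_rot: [-0.034, 3.139, -0.003]
wrist_force: [0.2, 0.3, 0.6]
width: 58.1
gripper_force: 0.0
```

Run:
```python
from h import *
go(415.4,-307.7,15)
c=calibration("wrist");im=read_camera("wrist");cv2.imwrite("pics/w6.png",im)
uv=proj(c,[415.4,-307.7,18])[0];print(uv,top_ellipse(im,c,"green",uv,18,45))
```

```text
t 24.75 p [ 417.1 -308.1   58.3] yaw 0.0218 tilt [-0.002 -0.002 -1.   ] w 58.1 F [0.2 0.3 0.6] -> travel [0.031 0.008 0.722] twist z 0.002
[318.07836676 280.24400974] (array([313.4635989 , 277.12190934]), array([  53,   53,   66,   71, 2912], dtype=int32), array([132., 179., 182.]), array([ 414. , -309.8,   18. ]))
```

arm_command(deltas=[{"travel":[0.038,-0.025,0.3],"twist":[0,0,0],"fingers":-0.35},{"travel":[0,0,0.3],"twist":[0,0,0],"fingers":-0.35},{"travel":[0,0,0.12],"twist":[0,0,0],"fingers":-0.35},{"travel":[0,0,0],"twist":[0,0,0],"fingers":-0.35},{"travel":[0,0,0],"twist":[0,0,0],"fingers":1},{"travel":[0,0,0],"twist":[0,0,0],"fingers":1},{"travel":[0,0,0],"twist":[0,0,0],"fingers":1},{"travel":[0,0,0],"twist":[0,0,0],"fingers":1},{"travel":[0,0,0],"twist":[0,0,0],"fingers":1},{"travel":[0,0,0],"twist":[0,0,0],"fingers":1}])

```text
time_s: 26.05
ee_pos: [414.1, -309.2, 13.9]
ee_rot: [-0.034, 3.14, -0.001]
wrist_force: [0.1, -0.6, 5.5]
width: 28.4
gripper_force: 39.7
```

Run:
```python
from h import *
go(504.8,-110,120)
```

```text
t 26.05 p [ 414.1 -309.2   13.9] yaw 0.0214 tilt [-0.001 -0.001 -1.   ] w 28.4 F [ 0.1 -0.6  5.5] -> travel [-1.585  3.286 -1.769] twist z -0.0
```

arm_command(deltas=[{"travel":[0,0,-0.2],"twist":[0,0,0],"fingers":1},{"travel":[0,0,-0.8],"twist":[0,0,0],"fingers":1},{"travel":[0,0,-0.77],"twist":[0,0,0],"fingers":1},{"travel":[-0.32,0.66,0],"twist":[0,0,0],"fingers":1},{"travel":[-0.32,0.66,0],"twist":[0,0,0],"fingers":1},{"travel":[-0.32,0.66,0],"twist":[0,0,0],"fingers":1},{"travel":[-0.32,0.66,0],"twist":[0,0,0],"fingers":1},{"travel":[-0.32,0.66,0],"twist":[0,0,0],"fingers":1},{"travel":[0,0,0],"twist":[0,0,0],"fingers":1},{"travel":[0,0,0],"twist":[0,0,0],"fingers":1},{"travel":[0,0,0],"twist":[0,0,0],"fingers":1}])

```text
time_s: 27.42
ee_pos: [504.6, -109.6, 119.4]
ee_rot: [0.032, -3.141, 0.0]
wrist_force: [1.1, 0.3, -1.3]
width: 28.5
gripper_force: 39.7
```

Run:
```python
from h import *
go(505,-64.7,60)
c=calibration("wrist");im=read_camera("wrist");cv2.imwrite("pics/w7.png",im)
uv=proj(c,[505.3,-64.7,28])[0];print(uv,top_ellipse(im,c,"blue",uv,28,25))
p=manip.observe()["ee_pos"];uv=proj(c,p+[0,0,3])[0];print(uv,top_ellipse(im,c,"green",uv,p[2]+3,40))
```

```text
t 27.43 p [ 504.6 -109.6  119.4] yaw 0.0203 tilt [ 0.001 -0.    -1.   ] w 28.5 F [ 1.1  0.3 -1.3] -> travel [-0.022  0.748  0.99 ] twist z -0.007
[395.16094297 254.175425  ] (array([394.27725322, 250.87467811]), array([  23,   19,   54,   56, 2330], dtype=int32), array([ 94., 129., 132.]), array([503.3, -65.3,  28. ]))
[316.6977594  330.02729319] (array([316.87912301, 328.32091579]), array([  39,   33,   85,   95, 5154], dtype=int32), array([ 94., 148., 151.]), array([ 504. , -109.6,  122.4]))
```

View pics/w7.png

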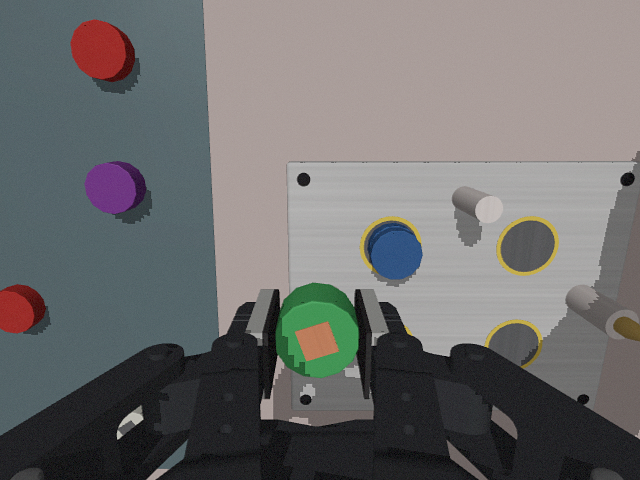

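The two blue discs are stacked at (395,250), and the green mount is held face up with its copper section at (318,342). I'll measure how far it sits off the TCP.

Run:
```python
from h import *
c=calibration("wrist");im=cv2.imread("pics/w7.png");hsv=cv2.cvtColor(im,cv2.COLOR_BGR2HSV)
m=((hsv[...,0]<20)&(hsv[...,1]>80)).astype(np.uint8);m[:310]=0;m[370:]=0;m[:,:285]=0;m[:,350:]=0
k,l,st,ce=cv2.connectedComponentsWithStats(m);i=1+np.argmax(st[1:,4])
p=manip.observe()["ee_pos"];print(ce[i],st[i],(ray(c,ce[i],p[2]+4.1)-p).round(1))
g=((hsv[...,0]>35)&(hsv[...,0]<85)&(hsv[...,1]>120)&(hsv[...,2]>135)).astype(np.uint8)|m
ct=max(cv2.findContours(g[270:390,260:370],0,1)[0],key=cv2.contourArea);e=cv2.fitEllipse(cv2.convexHull(ct));print(e,(ray(c,np.array(e[0])+[260,270],p[2]+4.1)-p).round(1))
```

```text
[316.51059908 340.88018433] [ 295  322   44   39 1085] [ 3.6 -0.1  4.1]
((59.10252380371094, 68.04572296142578), (74.43223571777344, 79.3998031616211), 126.9138412475586) [2.5 0.8 4.1]
```

arm_command(deltas=[{"travel":[0.005,0.37,0],"twist":[0,0,0],"fingers":1},{"travel":[0.005,0.37,0],"twist":[0,0,0],"fingers":1},{"travel":[0,0,0.4],"twist":[0,0,0],"fingers":1},{"travel":[0,0,0.4],"twist":[0,0,0],"fingers":1},{"travel":[0,0,0.2],"twist":[0,0,0],"fingers":1},{"travel":[0,0,0.1],"twist":[0,0,0],"fingers":1},{"travel":[0,0,0],"twist":[0,0,0],"fingers":1},{"travel":[0,0,0],"twist":[0,0,0],"fingers":1}])

```text
time_s: 28.48
ee_pos: [504.5, -64.7, 54.3]
ee_rot: [-0.033, 3.14, -0.001]
wrist_force: [0.1, 1.2, -0.6]
width: 28.4
gripper_force: 39.7
```

Run:
```python
from h import *
go(503,-64.7,42.3)
```

```text
t 28.48 p [504.5 -64.7  54.3] yaw 0.0212 tilt [-0.002 -0.    -1.   ] w 28.4 F [ 0.1  1.2 -0.6] -> travel [0.025 0.    0.2  ] twist z -0.001
```

arm_command(deltas=[{"travel":[0.02,0,0.1],"twist":[0,0,0],"fingers":1},{"travel":[0,0,0.06],"twist":[0,0,0],"fingers":1},{"travel":[0,0,0.04],"twist":[0,0,0],"fingers":1},{"travel":[0,0,0],"twist":[0,0,0],"fingers":1},{"travel":[0,0,0],"twist":[0,0,0],"fingers":1}])

```text
time_s: 29.1
ee_pos: [502.3, -64.3, 41.9]
ee_rot: [0.034, -3.141, -0.0]
wrist_force: [-2.8, -0.5, 5.1]
width: 28.5
gripper_force: 40.2
```

arm_command(deltas=[{"travel":[0,0,0],"twist":[0,0,0],"fingers":-0.1},{"travel":[0,0,0],"twist":[0,0,0],"fingers":-0.1},{"travel":[0,0,0],"twist":[0,0,0],"fingers":-0.1},{"travel":[0,0,-0.2],"twist":[0,0,0],"fingers":-0.1},{"travel":[0,0,-0.8],"twist":[0,0,0],"fingers":-0.35},{"travel":[0,0,-0.9],"twist":[0,0,0],"fingers":-0.35}])

```text
time_s: 29.85
ee_pos: [501.7, -64.3, 156.5]
ee_rot: [0.034, -3.139, -0.001]
wrist_force: [0.6, -0.3, 0.6]
width: 57.6
gripper_force: 0.0
```

arm_command(deltas=[{"travel":[0.45,-0.67,0],"twist":[0,0,0],"fingers":-0.35},{"travel":[0.45,-0.67,0],"twist":[0,0,0],"fingers":-0.35},{"travel":[0.45,-0.67,0],"twist":[0,0,0],"fingers":-0.35},{"travel":[0.45,-0.67,0],"twist":[0,0,0],"fingers":-0.35},{"travel":[0,0,0.8],"twist":[0,0,0],"fingers":-0.35},{"travel":[0,0,0.6],"twist":[0,0,0],"fingers":-0.35},{"travel":[0,0,0.2],"twist":[0,0,0],"fingers":-0.35},{"travel":[0,0,0],"twist":[0,0,0],"fingers":-0.35},{"travel":[0,0,0],"twist":[0,0,0],"fingers":-0.35}])

```text
time_s: 30.98
ee_pos: [399.4, -228.2, 61.2]
ee_rot: [-0.035, 3.139, -0.003]
wrist_force: [-0.9, -0.2, 0.4]
width: 57.6
gripper_force: 0.0
```

Run:
```python
from h import *
go(398.3,-228,14)
c=calibration("wrist");im=read_camera("wrist");cv2.imwrite("pics/w8.png",im)
uv=proj(c,[398.3,-228,12])[0];print(uv,top_ellipse(im,c,"red",uv,12,40))
t=read_camera("top");cv2.imwrite("pics/t8.png",t)
```

```text
t 30.98 p [ 399.4 -228.2   61.2] yaw 0.022 tilt [-0.002 -0.002 -1.   ] w 57.6 F [-0.9 -0.2  0.4] -> travel [0.021 0.005 0.786] twist z 0.003
[317.53518176 274.69313937] (array([314.35818577, 271.60515688]), array([  47,   45,   62,   66, 3219], dtype=int32), array([129.8, 168. , 171. ]), array([ 396.8, -229.5,   12. ]))
```

arm_command(deltas=[{"travel":[0.02,-0.015,0.35],"twist":[0,0,0],"fingers":-0.35},{"travel":[0,0,0.3],"twist":[0,0,0],"fingers":-0.35},{"travel":[0,0,0.13],"twist":[0,0,0],"fingers":-0.35},{"travel":[0,0,0],"twist":[0,0,0],"fingers":-0.35},{"travel":[0,0,0],"twist":[0,0,0],"fingers":1},{"travel":[0,0,0],"twist":[0,0,0],"fingers":1},{"travel":[0,0,0],"twist":[0,0,0],"fingers":1},{"travel":[0,0,0],"twist":[0,0,0],"fingers":1},{"travel":[0,0,0],"twist":[0,0,0],"fingers":1},{"travel":[0,0,0],"twist":[0,0,0],"fingers":1}])

```text
time_s: 32.33
ee_pos: [397.8, -229.0, 13.8]
ee_rot: [-0.034, 3.14, -0.002]
wrist_force: [-0.9, 0.4, 5.7]
width: 28.0
gripper_force: 42.4
```

Run:
```python
from h import *
go(571.3,-40,130)
```

```text
t 32.33 p [ 397.8 -229.    13.8] yaw 0.0214 tilt [-0.002 -0.001 -1.   ] w 28.0 F [-0.9  0.4  5.7] -> travel [-2.962  3.085 -1.934] twist z -0.0
```

arm_command(deltas=[{"travel":[0,0,-0.2],"twist":[0,0,0],"fingers":1},{"travel":[0,0,-0.85],"twist":[0,0,0],"fingers":1},{"travel":[0,0,-0.88],"twist":[0,0,0],"fingers":1},{"travel":[-0.495,0.515,0],"twist":[0,0,0],"fingers":1},{"travel":[-0.495,0.515,0],"twist":[0,0,0],"fingers":1},{"travel":[-0.495,0.515,0],"twist":[0,0,0],"fingers":1},{"travel":[-0.495,0.515,0],"twist":[0,0,0],"fingers":1},{"travel":[-0.495,0.515,0],"twist":[0,0,0],"fingers":1},{"travel":[-0.495,0.515,0],"twist":[0,0,0],"fingers":1},{"travel":[0,0,0],"twist":[0,0,0],"fingers":1},{"travel":[0,0,0],"twist":[0,0,0],"fingers":1},{"travel":[0,0,0],"twist":[0,0,0],"fingers":1}])

```text
time_s: 33.83
ee_pos: [570.1, -40.0, 128.5]
ee_rot: [0.032, -3.141, 0.0]
wrist_force: [-1.0, 0.2, 0.0]
width: 28.2
gripper_force: 39.6
```

Run:
```python
from h import *
go(571.3,20.7,60)
c=calibration("wrist");im=read_camera("wrist");cv2.imwrite("pics/w9.png",im)
hsv=cv2.cvtColor(im,cv2.COLOR_BGR2HSV);p=manip.observe()["ee_pos"]
red=((hsv[...,0]<8)|(hsv[...,0]>172))&(hsv[...,1]>130);red[:250]=0;red[:,:250]=0;red[:,380:]=0
print(np.percentile(hsv[...,2][red],[5,20,50,90]))
v=np.median(hsv[...,2][red]);g=(red&(hsv[...,2]>v-10)).astype(np.uint8)
ct=max(cv2.findContours(g,0,1)[0],key=cv2.contourArea);e=cv2.fitEllipse(cv2.convexHull(ct));print(e,(ray(c,e[0],p[2]-2)-p).round(1))
print(proj(c,[505.3,-64.7,46])[0],proj(c,[571.5,20.7,10])[0])
```

```text
t 33.83 p [570.1 -40.  128.5] yaw 0.0205 tilt [ 0.001 -0.    -1.   ] w 28.2 F [-1.   0.2  0. ] -> travel [-0.042  1.012  1.141] twist z -0.006
[ 92. 112. 149. 152.]
((317.7168884277344, 324.7642517089844), (75.05199432373047, 77.79895782470703), 115.46644592285156) [ 0.5  0.4 -2. ]
[270.95814826 133.70700689] [411.84631536 243.41285771]
```

View pics/w9.png

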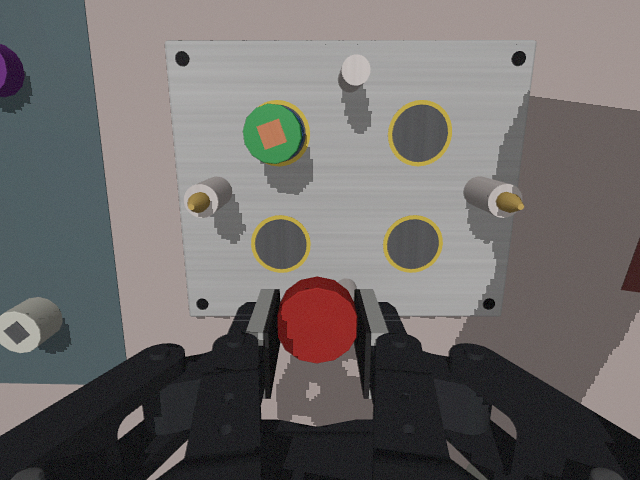

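The green mount's copper section at (271,134) lands on the predicted (271,134), so station 1 is right. The red disc is held centred, so I place it on station 4, ring at (413,243).

arm_command(deltas=[{"travel":[-0.02,0.5,0],"twist":[0,0,0],"fingers":1},{"travel":[-0.02,0.5,0],"twist":[0,0,0],"fingers":1},{"travel":[0,0,0.4],"twist":[0,0,0],"fingers":1},{"travel":[0,0,0.5],"twist":[0,0,0],"fingers":1},{"travel":[0,0,0.4],"twist":[0,0,0],"fingers":1},{"travel":[0,0,0.2],"twist":[0,0,0],"fingers":1},{"travel":[0,0,0],"twist":[0,0,0],"fingers":1},{"travel":[0,0,0],"twist":[0,0,0],"fingers":1}])

```text
time_s: 34.88
ee_pos: [573.0, 20.5, 39.6]
ee_rot: [-0.033, 3.14, -0.0]
wrist_force: [0.2, -0.2, 0.3]
width: 28.1
gripper_force: 39.6
```

Run:
```python
from h import *
go(571.1,20.7,24.2)
```

```text
t 34.88 p [573.   20.5  39.6] yaw 0.021 tilt [-0.002 -0.    -1.   ] w 28.1 F [ 0.2 -0.2  0.3] -> travel [0.032 0.004 0.256] twist z -0.003
```

arm_command(deltas=[{"travel":[0.03,0,0.13],"twist":[0,0,0],"fingers":1},{"travel":[0,0,0.08],"twist":[0,0,0],"fingers":1},{"travel":[0,0,0.045],"twist":[0,0,0],"fingers":1},{"travel":[0,0,0],"twist":[0,0,0],"fingers":1},{"travel":[0,0,0],"twist":[0,0,0],"fingers":1}])

```text
time_s: 35.5
ee_pos: [570.0, 20.8, 23.8]
ee_rot: [0.034, -3.14, 0.0]
wrist_force: [-2.8, -0.4, 7.1]
width: 27.7
gripper_force: 42.9
```

arm_command(deltas=[{"travel":[0,0,0],"twist":[0,0,0],"fingers":-0.1},{"travel":[0,0,0],"twist":[0,0,0],"fingers":-0.1},{"travel":[0,0,0],"twist":[0,0,0],"fingers":-0.1},{"travel":[0,0,-0.3],"twist":[0,0,0],"fingers":-0.1},{"travel":[0,0,-0.9],"twist":[0,0,0],"fingers":-0.35},{"travel":[0,0,-0.9],"twist":[0,0,0],"fingers":-0.35}])

```text
time_s: 36.25
ee_pos: [570.0, 20.7, 151.2]
ee_rot: [0.034, -3.141, 0.0]
wrist_force: [0.3, 1.0, -0.2]
width: 57.4
gripper_force: 0.0
```

arm_command(deltas=[{"travel":[-0.15,-0.7,0],"twist":[0,0,0],"fingers":-0.35},{"travel":[-0.15,-0.7,0],"twist":[0,0,0],"fingers":-0.35},{"travel":[-0.15,-0.7,0],"twist":[0,0,0],"fingers":-0.35},{"travel":[-0.15,-0.7,0],"twist":[0,0,0],"fingers":-0.35},{"travel":[-0.15,-0.7,0],"twist":[0,0,0],"fingers":-0.35},{"travel":[-0.15,-0.7,0],"twist":[0,0,0],"fingers":-0.35},{"travel":[0,0,0.7],"twist":[0,0,0],"fingers":-0.35},{"travel":[0,0,0.5],"twist":[0,0,0],"fingers":-0.35},{"travel":[0,0,0.2],"twist":[0,0,0],"fingers":-0.35},{"travel":[0,0,0],"twist":[0,0,0],"fingers":-0.35},{"travel":[0,0,0],"twist":[0,0,0],"fingers":-0.35}])

```text
time_s: 37.62
ee_pos: [631.0, -230.4, 67.2]
ee_rot: [-0.034, 3.139, -0.002]
wrist_force: [-0.1, 0.1, 0.5]
width: 57.9
gripper_force: 0.0
```

Run:
```python
from h import *
go(630,-231,16)
c=calibration("wrist");im=read_camera("wrist");cv2.imwrite("pics/w10.png",im)
uv=proj(c,[630,-231,24])[0].astype(int);x,y=uv
sub=im[y-45:y+45,x-45:x+45];g=cv2.cvtColor(sub,cv2.COLOR_BGR2GRAY);cv2.imwrite("pics/w10c.png",cv2.resize(sub,None,fx=3,fy=3))
hs=cv2.cvtColor(sub,cv2.COLOR_BGR2HSV)
m=((hs[...,1]<70)&(g>140)).astype(np.uint8)
ct=max(cv2.findContours(m,0,1)[0],key=cv2.contourArea);e=cv2.fitEllipse(cv2.convexHull(ct));print(uv,e,ray(c,np.array(e[0])+[x-45,y-45],24).round(1),np.percentile(g[m>0],[5,25,50,90]))
```

```text
t 37.62 p [ 631.  -230.4   67.2] yaw 0.0218 tilt [-0.003 -0.001 -1.   ] w 57.9 F [-0.1  0.1  0.5] -> travel [ 0.02  -0.009  0.854] twist z 0.002
[315 279] ((46.110748291015625, 42.502811431884766), (64.58335876464844, 74.46825408935547), 1.1538796424865723) [ 628.6 -230.8   24. ] [152. 200. 207. 210.]
```

View pics/w10c.png

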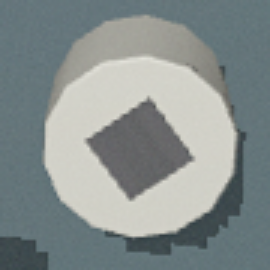

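The white mount's dark section sits at about (316.7,283.7), which gives a face centre of (631,-231), already under the tool.

arm_command(deltas=[{"travel":[0,0,0.4],"twist":[0,0,0],"fingers":-0.35},{"travel":[0,0,0.3],"twist":[0,0,0],"fingers":-0.35},{"travel":[0,0,0.16],"twist":[0,0,0],"fingers":-0.35},{"travel":[0,0,0],"twist":[0,0,0],"fingers":-0.35},{"travel":[0,0,0],"twist":[0,0,0],"fingers":1},{"travel":[0,0,0],"twist":[0,0,0],"fingers":1},{"travel":[0,0,0],"twist":[0,0,0],"fingers":1},{"travel":[0,0,0],"twist":[0,0,0],"fingers":1},{"travel":[0,0,0],"twist":[0,0,0],"fingers":1},{"travel":[0,0,0],"twist":[0,0,0],"fingers":1}])

```text
time_s: 38.92
ee_pos: [630.6, -230.4, 14.7]
ee_rot: [-0.034, 3.14, -0.001]
wrist_force: [0.0, -1.1, 5.7]
width: 28.4
gripper_force: 39.6
```

Run:
```python
from h import *
go(571.3,-30,130)
```

```text
t 38.92 p [ 630.6 -230.4   14.7] yaw 0.0215 tilt [-0.002 -0.001 -1.   ] w 28.4 F [ 0.  -1.1  5.7] -> travel [ 0.912  3.359 -1.926] twist z -0.0
```

arm_command(deltas=[{"travel":[0,0,-0.2],"twist":[0,0,0],"fingers":1},{"travel":[0,0,-0.85],"twist":[0,0,0],"fingers":1},{"travel":[0,0,-0.87],"twist":[0,0,0],"fingers":1},{"travel":[0.18,0.67,0],"twist":[0,0,0],"fingers":1},{"travel":[0.18,0.67,0],"twist":[0,0,0],"fingers":1},{"travel":[0.18,0.67,0],"twist":[0,0,0],"fingers":1},{"travel":[0.18,0.67,0],"twist":[0,0,0],"fingers":1},{"travel":[0.18,0.67,0],"twist":[0,0,0],"fingers":1},{"travel":[0,0,0],"twist":[0,0,0],"fingers":1},{"travel":[0,0,0],"twist":[0,0,0],"fingers":1},{"travel":[0,0,0],"twist":[0,0,0],"fingers":1}])

```text
time_s: 40.3
ee_pos: [571.7, -31.2, 128.9]
ee_rot: [-0.032, 3.141, -0.0]
wrist_force: [0.0, 0.1, -0.1]
width: 28.6
gripper_force: 39.6
```

Run:
```python
from h import *
go(571.3,20.7,60)
c=calibration("wrist");im=read_camera("wrist");cv2.imwrite("pics/w11.png",im)
p=manip.observe()["ee_pos"]
uv=proj(c,[571.4,20.7,22])[0];print(uv,top_ellipse(im,c,"red",uv,22,25))
uv=proj(c,p+[0,0,9.3])[0].astype(int);x,y=uv
print(uv);g=cv2.cvtColor(im,cv2.COLOR_BGR2GRAY)[y-25:y+40,x-30:x+30]
m=(g<130).astype(np.uint8);k,l,st,ce=cv2.connectedComponentsWithStats(m)
for i in range(1,k):
    if st[i,4]>300: q=ce[i]+[x-30,y-25];print(q,st[i],(ray(c,q,p[2]+9.3)-p).round(1))
```

```text
t 40.3 p [571.7 -31.2 128.9] yaw 0.0204 tilt [-0. -0. -1.] w 28.6 F [ 0.   0.1 -0.1] -> travel [-0.01   0.865  1.148] twist z -0.006
[401.94372044 245.27401173] (array([400.68986694, 242.25281474]), array([  25,   22,   51,   51, 1954], dtype=int32), array([110., 146., 149.]), array([569.5,  19.8,  22. ]))
[316 338]
[316.66276151 343.66276151] [   6    9   50   45 1195] [ 1.8 -0.   9.3]
```

View pics/w11.png

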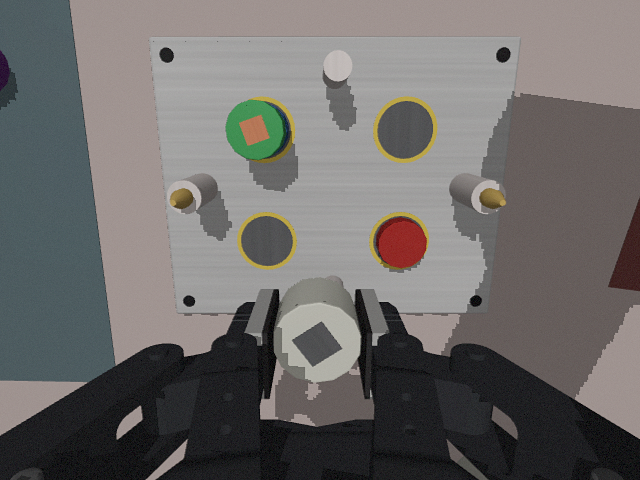

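The red disc sits in its ring at (401,242), and the white mount is held upright with its section at (317,344), about 1.8 mm forward of the TCP. Lowering it onto station 4.

arm_command(deltas=[{"travel":[0.01,0.43,0],"twist":[0,0,0],"fingers":1},{"travel":[0.01,0.43,0],"twist":[0,0,0],"fingers":1},{"travel":[0,0,0.4],"twist":[0,0,0],"fingers":1},{"travel":[0,0,0.5],"twist":[0,0,0],"fingers":1},{"travel":[0,0,0.3],"twist":[0,0,0],"fingers":1},{"travel":[0,0,0.15],"twist":[0,0,0],"fingers":1},{"travel":[0,0,0],"twist":[0,0,0],"fingers":1},{"travel":[0,0,0],"twist":[0,0,0],"fingers":1}])

```text
time_s: 41.35
ee_pos: [570.1, 21.2, 48.8]
ee_rot: [-0.033, 3.14, -0.0]
wrist_force: [0.3, 0.3, -0.8]
width: 28.9
gripper_force: 39.7
```

Run:
```python
from h import *
go(569.7,20.6,36.8)
```

```text
t 41.35 p [570.1  21.2  48.8] yaw 0.0212 tilt [-0.002 -0.    -1.   ] w 28.9 F [ 0.3  0.3 -0.8] -> travel [ 0.007 -0.01   0.2  ] twist z -0.002
```

arm_command(deltas=[{"travel":[0,-0.01,0.1],"twist":[0,0,0],"fingers":1},{"travel":[0,0,0.06],"twist":[0,0,0],"fingers":1},{"travel":[0,0,0.04],"twist":[0,0,0],"fingers":1},{"travel":[0,0,0],"twist":[0,0,0],"fingers":1},{"travel":[0,0,0],"twist":[0,0,0],"fingers":1}])

```text
time_s: 41.98
ee_pos: [569.0, 20.7, 36.6]
ee_rot: [0.034, -3.141, 0.0]
wrist_force: [-3.1, 0.5, 5.4]
width: 28.6
gripper_force: 40.3
```

arm_command(deltas=[{"travel":[0,0,0],"twist":[0,0,0],"fingers":-0.1},{"travel":[0,0,0],"twist":[0,0,0],"fingers":-0.1},{"travel":[0,0,0],"twist":[0,0,0],"fingers":-0.1},{"travel":[0,0,-0.3],"twist":[0,0,0],"fingers":-0.1},{"travel":[0,0,-0.9],"twist":[0,0,0],"fingers":-0.35},{"travel":[0,0,-0.9],"twist":[0,0,0],"fingers":-1},{"travel":[0.4,-0.34,-0.9],"twist":[0,0,0],"fingers":-1},{"travel":[0.4,-0.34,-0.3],"twist":[0,0,0],"fingers":-1},{"travel":[0,0,0],"twist":[0,0,0],"fingers":-1},{"travel":[0,0,0],"twist":[0,0,0],"fingers":-1}])

```text
time_s: 43.22
ee_pos: [522.1, -20.9, 234.1]
ee_rot: [-0.033, 3.141, 0.0]
wrist_force: [-0.4, 0.5, -0.1]
width: 85.4
gripper_force: 0.0
```

Run:
```python
from h import *
import pickle
go(490,335,220)
c=calibration("wrist");im=read_camera("wrist");cv2.imwrite("pics/w12.png",im);pickle.dump(c,open("w12.pkl","wb"))
print(proj(c,[[505.3,-64.7,46],[571.5,20.7,46]]))
t=read_camera("top");cv2.imwrite("pics/t12.png",t)
cv2.imwrite("pics/w12v.png",np.vstack([im[60:360],cv2.resize(t[180:360,100:420],(640,360))[:290]]))
```

```text
t 43.23 p [522.1 -20.9 234.1] yaw 0.021 tilt [-0.001  0.    -1.   ] w 85.4 F [-0.4  0.5 -0.1] -> travel [0.41  5.942 0.236] twist z -0.003
[[261.94058202 194.82056978]
 [365.2628269  275.60992453]]
```

View pics/w12v.png

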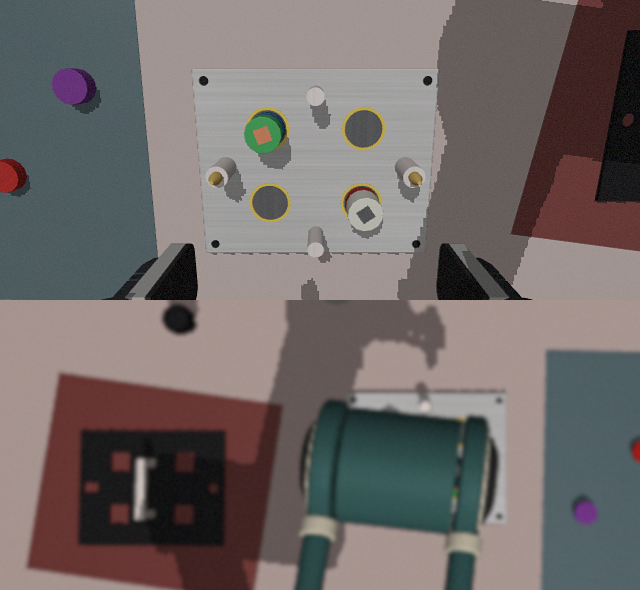

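Both mounts sit on their stations: copper at (263,194) against a predicted (262,195), dark section at (365,274) against (365,276). The mask hasn't moved on the felt, so I go to fetch it.

arm_command(deltas=[{"travel":[0.1,0.74,0],"twist":[0,0,0],"fingers":-1},{"travel":[0.1,0.74,0],"twist":[0,0,0],"fingers":-1},{"travel":[0.1,0.74,0],"twist":[0,0,0],"fingers":-1},{"travel":[0.1,0.74,0],"twist":[0,0,0],"fingers":-1},{"travel":[0.1,0.74,0],"twist":[0,0,0],"fingers":-1},{"travel":[0.1,0.74,0],"twist":[0,0,0],"fingers":-1},{"travel":[0.1,0.74,0],"twist":[0,0,0],"fingers":-1},{"travel":[0.1,0.74,0],"twist":[0,0,0],"fingers":-1},{"travel":[0,0,0],"twist":[0,0,0],"fingers":-1},{"travel":[0,0,0],"twist":[0,0,0],"fingers":-1},{"travel":[0,0,0],"twist":[0,0,0],"fingers":-1}])

```text
time_s: 44.7
ee_pos: [466.4, 332.1, 233.1]
ee_rot: [0.032, -3.14, 0.002]
wrist_force: [0.5, -0.4, -0.3]
width: 85.5
gripper_force: 0.0
```

Run:
```python
from h import *
import pickle
go(490.1,335.4,41.5)
c=calibration("wrist");im=read_camera("wrist");cv2.imwrite("pics/w13.png",im);pickle.dump(c,open("w13.pkl","wb"))
hsv=cv2.cvtColor(im,cv2.COLOR_BGR2HSV)
print(proj(c,[[452,334.6,52],[528,336.2,52],[490.1,335.4,52]]))
m=((hsv[...,1]<60)&(im.min(2)>150)).astype(np.uint8);m[:150]=0;m[350:]=0;m[:,:230]=0;m[:,400:]=0
k,l,st,ce=cv2.connectedComponentsWithStats(m);
for i in range(1,k):
    if st[i,4]>300: print(ce[i],st[i])
```

```text
t 44.7 p [466.4 332.1 233.1] yaw 0.0207 tilt [ 0.001 -0.001 -1.   ] w 85.5 F [ 0.5 -0.4 -0.3] -> travel [-0.399  0.05   3.193] twist z -0.005
[[320.67870349 200.8186396 ]
 [320.51387929 291.87949067]
 [320.59090904 247.87422959]]
[320.51025641 242.65384615] [ 315  193   12   99 1170]
```

View pics/w13.png

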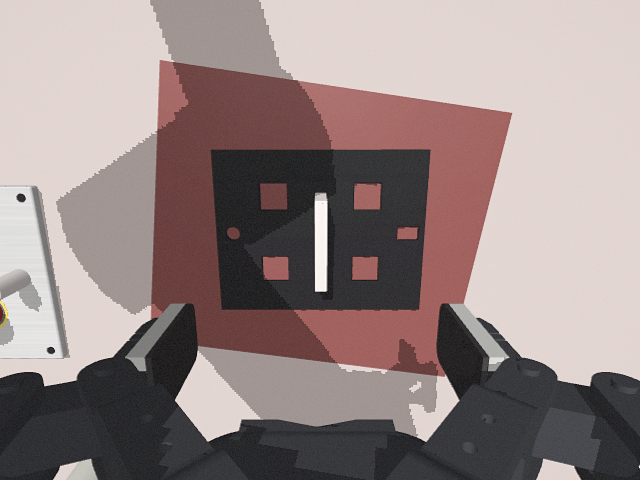

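The handle is where I left it (predicted and seen x = 320.6, end at row 292) and the mask is flat with the same orientation. Re-grasping at the same pose.

arm_command(deltas=[{"travel":[-0.4,0.05,0],"twist":[0,0,0],"fingers":-1},{"travel":[0,0,0.8],"twist":[0,0,0],"fingers":-1},{"travel":[0,0,0.8],"twist":[0,0,0],"fingers":-1},{"travel":[0,0,0.7],"twist":[0,0,0],"fingers":-1},{"travel":[0,0,0.4],"twist":[0,0,0],"fingers":-1},{"travel":[0,0,0.2],"twist":[0,0,0],"fingers":-1},{"travel":[0,0,0],"twist":[0,0,0],"fingers":-1},{"travel":[0,0,0],"twist":[0,0,0],"fingers":-1},{"travel":[0,0,0],"twist":[0,0,0],"fingers":-1}])

```text
time_s: 45.88
ee_pos: [491.4, 337.1, 61.4]
ee_rot: [-0.034, 3.139, 0.002]
wrist_force: [0.8, -0.1, -0.1]
width: 85.3
gripper_force: 0.0
```

Run:
```python
from h import *
go(490.1,335.4,42)
```

```text
t 45.88 p [491.4 337.1  61.4] yaw 0.0214 tilt [-0.002  0.001 -1.   ] w 85.3 F [ 0.8 -0.1 -0.1] -> travel [ 0.023 -0.028  0.323] twist z -0.001
```

arm_command(deltas=[{"travel":[0.02,-0.028,0.2],"twist":[0,0,0],"fingers":-1},{"travel":[0,0,0.12],"twist":[0,0,0],"fingers":-1},{"travel":[0,0,0],"twist":[0,0,0],"fingers":-1},{"travel":[0,0,0],"twist":[0,0,0],"fingers":1},{"travel":[0,0,0],"twist":[0,0,0],"fingers":1},{"travel":[0,0,0],"twist":[0,0,0],"fingers":1},{"travel":[0,0,0],"twist":[0,0,0],"fingers":1},{"travel":[0,0,0],"twist":[0,0,0],"fingers":1},{"travel":[0,0,0],"twist":[0,0,0],"fingers":1},{"travel":[0,0,0],"twist":[0,0,0],"fingers":1},{"travel":[0,0,0],"twist":[0,0,0],"fingers":1}], grip_force=70)

```text
time_s: 47.25
ee_pos: [489.4, 335.0, 41.0]
ee_rot: [-0.034, 3.141, 0.001]
wrist_force: [-0.6, -0.1, 4.4]
width: 8.7
gripper_force: 69.2
```

arm_command(deltas=[{"travel":[0,0,-0.2],"twist":[0,0,0],"fingers":1},{"travel":[0,0,-0.5],"twist":[0,0,0],"fingers":1},{"travel":[0,0,-0.6],"twist":[0,0,0],"fingers":1},{"travel":[0,0,-0.4],"twist":[0,0,0],"fingers":1},{"travel":[0,0,0],"twist":[0,0,0],"fingers":1},{"travel":[0,0,0],"twist":[0,0,0],"fingers":1}])

```text
time_s: 48.0
ee_pos: [488.0, 334.0, 140.9]
ee_rot: [0.034, -3.139, 0.002]
wrist_force: [-0.5, 0.0, -4.8]
width: 8.6
gripper_force: 68.6
```

Run:
```python
from h import *
go(538.8,-21.9,140)
```

```text
t 48.0 p [488.  334.  140.9] yaw 0.0215 tilt [ 0.002 -0.002 -1.   ] w 8.6 F [-0.5  0.  -4.8] -> travel [-0.719 -5.949  0.023] twist z -0.0
```

arm_command(deltas=[{"travel":[-0.05,-0.4,0],"twist":[0,0,0],"fingers":1},{"travel":[-0.08,-0.7,0],"twist":[0,0,0],"fingers":1},{"travel":[-0.1,-0.8,0],"twist":[0,0,0],"fingers":1},{"travel":[-0.1,-0.8,0],"twist":[0,0,0],"fingers":1},{"travel":[-0.1,-0.8,0],"twist":[0,0,0],"fingers":1},{"travel":[-0.1,-0.8,0],"twist":[0,0,0],"fingers":1},{"travel":[-0.1,-0.8,0],"twist":[0,0,0],"fingers":1},{"travel":[-0.06,-0.55,0],"twist":[0,0,0],"fingers":1},{"travel":[-0.02,-0.3,0],"twist":[0,0,0],"fingers":1},{"travel":[0,0,0],"twist":[0,0,0],"fingers":1},{"travel":[0,0,0],"twist":[0,0,0],"fingers":1},{"travel":[0,0,0],"twist":[0,0,0],"fingers":1}])

```text
time_s: 49.5
ee_pos: [539.1, -20.0, 142.3]
ee_rot: [0.036, -3.141, -0.001]
wrist_force: [0.2, 0.4, -5.0]
width: 8.8
gripper_force: 68.7
```

Run:
```python
from h import *
go(538.2,-21.9,115)
c=calibration("wrist");im=read_camera("wrist");cv2.imwrite("pics/w14.png",im)
```

```text
t 49.5 p [539.1 -20.  142.3] yaw 0.0229 tilt [ 0.001  0.    -1.   ] w 8.8 F [ 0.2  0.4 -5. ] -> travel [ 0.016 -0.031  0.455] twist z 0.008
```

View pics/w14.png

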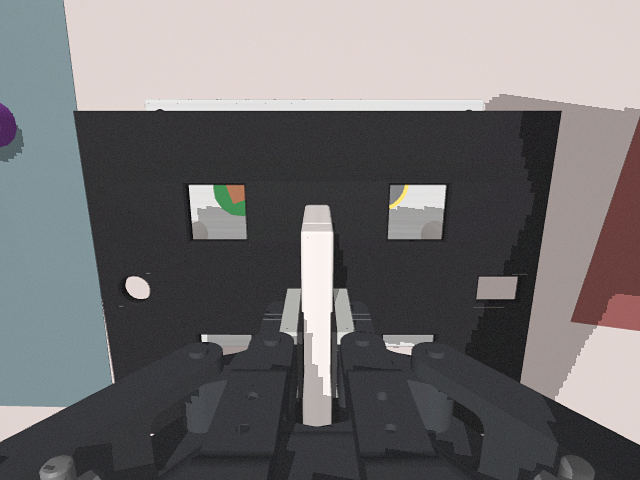

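The mask is held level with the same end toward each dowel: round hole at (138,287), slot at (497,288). I lower it to just above the pins.

arm_command(deltas=[{"travel":[0.016,-0.03,0.2],"twist":[0,0,0.008],"fingers":1},{"travel":[0,0,0.2],"twist":[0,0,0],"fingers":1},{"travel":[0,0,0.05],"twist":[0,0,0],"fingers":1},{"travel":[0,0,0],"twist":[0,0,0],"fingers":1},{"travel":[0,0,0],"twist":[0,0,0],"fingers":1},{"travel":[0,0,0],"twist":[0,0,0],"fingers":1}])

```text
time_s: 50.3
ee_pos: [538.9, -23.1, 116.1]
ee_rot: [-0.031, 3.14, -0.0]
wrist_force: [0.4, -0.4, -4.9]
width: 8.6
gripper_force: 68.6
```

Run:
```python
from h import *
go(538.2,-21.9,100)
```

```text
t 50.3 p [538.9 -23.1 116.1] yaw 0.02 tilt [-0.001 -0.    -1.   ] w 8.6 F [ 0.4 -0.4 -4.9] -> travel [0.012 0.02  0.268] twist z -0.009
```

arm_command(deltas=[{"travel":[0.012,0.015,0.07],"twist":[0,0,-0.005],"fingers":1},{"travel":[0,0,0.06],"twist":[0,0,0],"fingers":1},{"travel":[0,0,0],"twist":[0,0,0],"fingers":1},{"travel":[0,0,0],"twist":[0,0,0],"fingers":1}])

```text
time_s: 50.8
ee_pos: [537.7, -22.1, 107.7]
ee_rot: [0.033, -3.141, -0.0]
wrist_force: [0.0, 0.2, -4.0]
width: 8.5
gripper_force: 68.8
```

Run:
```python
from h import *
go(538.2,-21.9,100)
```

```text
t 50.8 p [537.7 -22.1 107.7] yaw 0.0209 tilt [ 0.  0. -1.] w 8.5 F [ 0.   0.2 -4. ] -> travel [-0.008  0.004  0.128] twist z -0.003
```

Aligned within half a millimetre, so I lower slowly while watching the force.

arm_command(deltas=[{"travel":[-0.005,0,0.04],"twist":[0,0,0],"fingers":1},{"travel":[0,0,0.05],"twist":[0,0,0],"fingers":1},{"travel":[0,0,0.05],"twist":[0,0,0],"fingers":1},{"travel":[0,0,0.03],"twist":[0,0,0],"fingers":1},{"travel":[0,0,0],"twist":[0,0,0],"fingers":1},{"travel":[0,0,0],"twist":[0,0,0],"fingers":1}])

```text
time_s: 51.55
ee_pos: [538.1, -22.1, 97.7]
ee_rot: [-0.033, 3.141, -0.0]
wrist_force: [-0.9, -0.1, -3.6]
width: 8.6
gripper_force: 68.8
```

Run:
```python
from h import *
go(538.2,-21.9,88.3)
```

```text
t 51.55 p [538.1 -22.1  97.7] yaw 0.0209 tilt [-0. -0. -1.] w 8.6 F [-0.9 -0.1 -3.6] -> travel [-0.001  0.004  0.156] twist z -0.003
```

arm_command(deltas=[{"travel":[0,0,0.04],"twist":[0,0,0],"fingers":1},{"travel":[0,0,0.04],"twist":[0,0,0],"fingers":1},{"travel":[0,0,0.04],"twist":[0,0,0],"fingers":1},{"travel":[0,0,0.03],"twist":[0,0,0],"fingers":1},{"travel":[0,0,0],"twist":[0,0,0],"fingers":1},{"travel":[0,0,0],"twist":[0,0,0],"fingers":1}])

```text
time_s: 52.3
ee_pos: [538.1, -22.1, 88.6]
ee_rot: [-0.033, 3.141, 0.0]
wrist_force: [-0.0, 0.3, -4.5]
width: 8.7
gripper_force: 68.8
```

Run:
```python
from h import *
go(538.2,-21.9,88)
```

```text
t 52.3 p [538.1 -22.1  88.6] yaw 0.0209 tilt [-0.  0. -1.] w 8.7 F [-0.   0.3 -4.5] -> travel [-0.002  0.004  0.01 ] twist z -0.003
```

The frame went over the pins with no contact force and about 1 mm is left. I set it down, release, and take a look.

arm_command(deltas=[{"travel":[0,0,0.015],"twist":[0,0,0],"fingers":1},{"travel":[0,0,0.01],"twist":[0,0,0],"fingers":1},{"travel":[0,0,0],"twist":[0,0,0],"fingers":1},{"travel":[0,0,0],"twist":[0,0,0],"fingers":1}])

```text
time_s: 52.8
ee_pos: [538.3, -22.2, 87.9]
ee_rot: [-0.033, 3.141, -0.0]
wrist_force: [-3.1, 1.3, 6.0]
width: 8.2
gripper_force: 70.0
```

arm_command(deltas=[{"travel":[0,0,0],"twist":[0,0,0],"fingers":-1},{"travel":[0,0,0],"twist":[0,0,0],"fingers":-1},{"travel":[0,0,0],"twist":[0,0,0],"fingers":-1},{"travel":[0,0,0],"twist":[0,0,0],"fingers":-1},{"travel":[0,0,0],"twist":[0,0,0],"fingers":-1},{"travel":[0,0,0],"twist":[0,0,0],"fingers":-1},{"travel":[0,0,-0.3],"twist":[0,0,0],"fingers":-1},{"travel":[0,0,-0.9],"twist":[0,0,0],"fingers":-1},{"travel":[0.2,0,-0.9],"twist":[0,0,0],"fingers":-1},{"travel":[0.2,0,-0.5],"twist":[0,0,0],"fingers":-1},{"travel":[0,0,0],"twist":[0,0,0],"fingers":-1},{"travel":[0,0,0],"twist":[0,0,0],"fingers":-1}])

```text
time_s: 54.3
ee_pos: [513.9, -22.6, 243.0]
ee_rot: [-0.033, 3.141, -0.0]
wrist_force: [-0.3, 0.0, 0.2]
width: 85.4
gripper_force: 0.0
```

Run:
```python
from h import *
go(512,-22,245)
c=calibration("wrist");im=read_camera("wrist");cv2.imwrite("pics/w15.png",im)
def w(p,th=0.021):
    p=np.array(p,float);r=R.from_euler("z",th).apply(p);return r+[538.4,-22,0]
print(proj(c,w([[-75,-95,52],[-75,95,52],[75,-95,52],[75,95,52],[0,-80,64],[0,80,64],[-38,0,98],[38,0,98],[-34,-42,46],[34,42,46]])).round(0).tolist())
```

```text
t 54.3 p [513.9 -22.6 243. ] yaw 0.0209 tilt [-0. -0. -1.] w 85.4 F [-0.3  0.   0.2] -> travel [ 0.031  0.011 -0.033] twist z -0.003
[[195.0, 153.0], [439.0, 152.0], [209.0, 328.0], [425.0, 328.0], [217.0, 249.0], [417.0, 249.0], [317.0, 211.0], [317.0, 311.0], [266.0, 203.0], [366.0, 281.0]]
```

View pics/w15.png

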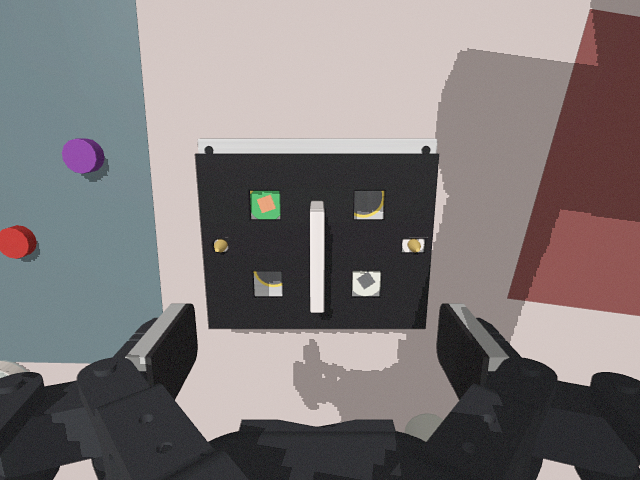

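The corners (196,153), (438,153), (209,328) and (426,328) match the predicted seated pose. Both pins come through, and the copper and steel faces show in their windows. The black mounts in the far-left tray are scenery out of reach. Handing in.

```bash
python3 -c "
from station import manip
print(manip.close_job())"
```

```text
the job is handed in; nothing more can be done
None
```

I handed the job in at about 54 s of the 210 s allowed; the result wasn't reported back. The green mount (two blue 9 mm spacers) is on station 1, the white mount (one red 12 mm spacer) is on station 4, no black mount was on the bench, and the last image shows the mask frame seated over both dowels.

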